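Fetch the bento tin from behind the tall things

ROBOT

A 7-joint arm with a two-finger parallel gripper is mounted at the origin on the work surface. World frame = base frame: x ahead of the robot, y to its left, z up, the work surface at z = 0. Lengths are in m, angles in rad, forces in N, time in s.
With the tool pointing down it reaches from about 0.4 to 0.85 m from the base axis. Payload 10.4 kg.
Tool frame: the origin (TCP) lies between the finger pads; the fingertips stand 11 mm ahead of it and the grasp point (between the pads) lies 8 mm behind it (r.tcp_to_tips is the distance from the TCP to the fingertips, in m); z points along the fingers, y is the line along which they close (so a half turn about z gives the same grasp; the last joint's range is limited). The gripper opens to 87 mm and grips with 3 to 60 N. Pads are 19 mm wide; open, the fingers measure 117 mm over their backs; the gripper's body (75 mm by 190 mm) begins 51 mm behind the grasp point.
Start: joints at [1.17, 0.332, -0.065, 1.46, 0.022, 1.35, -0.088], TCP at [0.231, -0.581, 0.234] pointing down, gripper open.
Joint ranges: [-2.6, 2.6], [-0.5, 2.12], [-1.47, 1.34], [0.16, 2.42], [-1.27, 4.41], [0.06, 2.06], [-2.6, 2.6]. Speed limits (rad/s): [2.22, 2.22, 2.79, 2.79, 3.14, 3.14, 3.14].

INTERFACE

Orientations are given as a unit quaternion [x, y, z, w].
In Python, from bench import r gives the robot as it stands. The module is installed in compiled form; this text tells all that it offers.
- The arm moves only by the shell command python3 -m crank 'ROWS' [FORCE]. ROWS is JSON, a list of rows, each an object of numbers: "claw": the closure, from -1 (fully open) to 1 (shut); "dx", "dy", "dz": the shift along the tool's x, y, z each as a share of 3 cm, from -1 to 1; "ax", "ay", "az": the turn, a rotation vector about the tool's x, y, z each as a share of 6 degrees, from -1 to 1. A call has 1 to 8 rows; each row shifts and turns the commanded pose from where the row before left it, along the tool's axes as they then stand; what a row does not reach is not made up. A row lasts 1/12 s, in which the tool goes at most 41.7 mm and 7.16 degrees, less where a joint would pass 70% of its speed; a pose out of reach is approached as far as the arm can. A call with a number of a shift or a turn outside -1 to 1 is refused whole. A call with a gripper value outside its range is refused whole. The fingers move at their own pace and stop on an object; FORCE is the grip in N (left out, the last holds). Time passes only in rows, so rows that do not move let the fingers close. It gives the time, the measured TCP pose, the force, the opening and the grip force at its end, in the units of the state.
- r.read_state(): the state, without advancing time (a new reading comes with each control period).
- r.camera(name): name is "side" or "top" or "wrist"; returns a dict with "color" (384x512x3 uint8, red, green, blue), "mtx" (3x3 intrinsics, pixels), "R" (3x3) and "t" (3): a world point X has camera coordinates R X + t; the wrist camera has in their place "hand_eye" (4x4, takes a point from camera to tool coordinates, whose origin is the TCP and whose axes are the flange's). Camera axes: x right, y down, z forward; pixel columns grow to the right and rows downward; lengths in m; the calibration is good to about 2 mm. A picture is of the moment at which its call begins: read the wrist's pose just before it. There is no depth.
- r.close_job(): hands the job in; it is judged then, once.
The state is a dict: "time": time; "joint_positions": joint angles; "joint_vel": joint speeds; "joint_torque": joint torques, N m; "ee_pos": TCP position; "eef_rot": TCP orientation; "ft_force": force on the tool from outside, world axes, zero at the start; "torque": the same for the moment, N m; "width": finger opening in m; "grip_force": force on a finger pad.
Only numpy, scipy, OpenCV 4.12 (cv2) and the standard library are available. Lean on these libraries where they do the work, as an engineer would, in place of code of your own. Each camera call takes 0.05 s, during which the arm holds its last target. There are 200 camera calls.

TASK

The flat steel bento tin is shut in behind the lantern, the tea caddy and the pepper mill. First stand all three upright on the black tray at the side without moving the tin, then lay the tin centred on the round teal trivet, and only then put each of the three back, centred on the very coaster it stood on at the start. Never tip the three over, and leave the blue ramen bowl where it is.

Things in the scene. Friction and masses are not known exactly. Their poses are not given: they have to be found in the camera images.
- lantern_mid (a point): small battery lantern, upright and round, 130 mm tall: orange base (diameter 62, lower 35 mm, with a tiny toggle switch on one side), white diffuser and orange cap (diameter 56, from 35 to 119 mm up), small orange knob on top (diameter 24). About 0.25 kg. This point: on its axis, half-way up, 65 mm above its underside; z up along its axis
- caddy_mid (a point): green tea caddy, upright cylinder 120 mm tall: body diameter 58, lid (the upper 35 mm) diameter 60 with a brass band. About 0.18 kg. This point: on its axis, half-way up, 60 mm above its underside; z up
- mill_mid (a point): dark wooden pepper mill, upright and round, 135 mm tall: foot diameter 56 (lower 28 mm), shaft diameter 48 (36 to 86 mm up), steel neck diameter 40 (88 to 92 mm up), head diameter 50 (92 to 125 mm up), small steel knob on top. About 0.2 kg. This point: on its axis, half-way up, 67.5 mm above its underside; z up
- tin_mid (a point): flat stainless steel bento tin, shut, 62 mm wide (its x) by 150 mm long (its y; 159 over the dark clip latches at the two ends) by 42 mm tall; about 0.25 kg. Grip it across the 62 mm. It lies on the brown board behind the three tall things, with a gap of only 15 to 21 mm to them, so a finger has no room until they are gone. This point: its centre, 21 mm above its underside
- coaster_red: red flat round plastic coaster, diameter 80, 4 thick, fixed on the brown board; origin at the centre of its underside (z 12 mm over the table; top at 16). At the start exactly one of the three tall things stands centred on it
- coaster_blue: blue flat round plastic coaster, diameter 80, 4 thick, fixed on the brown board; origin at the centre of its underside (z 12 mm over the table; top at 16). At the start exactly one of the three tall things stands centred on it
- coaster_yellow: yellow flat round plastic coaster, diameter 80, 4 thick, fixed on the brown board; origin at the centre of its underside (z 12 mm over the table; top at 16). At the start exactly one of the three tall things stands centred on it
- tray: black side tray with a red rim, 290 mm long (its x) by 110 mm wide (its y), fixed to the table; floor 5 mm above the table, rim 12 mm high and 6 wide. There is room for the three tall things in one row along its x, 85 mm apart. Origin at the centre of its underside, on the table
- trivet: round teal silicone trivet, diameter 180, 8 mm thick, hard, fixed to the table; origin at the centre of its underside, on the table
- bowl: blue ceramic ramen bowl, diameter 170, 75 mm tall, loose, a bystander beyond the board; origin at the centre of its underside

How it is judged:
By the outcome, as a careful person would: the job done as asked, in the order asked, and still so for the second after the job is handed in, with the robot touching nothing.
It also fails if it takes over 144 s, if anything falls off the work surface, if the arm or the gripper's body presses on something with over 40 N, if the wrist force passes 120 N, or if a joint passes its speed limit or range.

## Working session

There is one attempt and no reset: what is moved stays moved. The work goes in short steps, Python scripts to look and compute and a shell command to move; the robot and the scene stay as the last step left them, time stands still between calls to the robot, and variables do not carry over. Pictures are saved under pics/ and viewed, at most 14 in all, crops included, and the job is handed in when it is done.

```bash
mkdir -p pics
python3 - <<'E'
from bench import r
import cv2,pickle
s=r.read_state();print(s)
d={}
for n in("side","top"):
    c=r.camera(n);d[n]=c
    cv2.imwrite(f"pics/{n}0.png",c["color"][:,:,::-1]);print(n,c["mtx"].tolist(),c["R"].tolist(),c["t"].tolist())
pickle.dump(d,open("d0.pkl","wb"))
E
```

```text
{'time': 0.0, 'joint_positions': array([ 1.17038284,  0.33289017, -0.0646858 ,  1.46091925,  0.02159962,
        1.34988266, -0.08849001]), 'joint_vel': array([ 0.00032424, -0.00186338, -0.00052936, -0.00013663,  0.00158367,
       -0.00013642, -0.00035435]), 'joint_torque': array([ 1.15977480e-03, -6.23254752e+01,  2.52464722e-02, -3.89898026e+01,
       -6.13555242e-02,  3.96110164e-02,  6.22875541e-05]), 'ee_pos': array([ 0.23041218, -0.58059353,  0.23275299]), 'eef_rot': array([ 9.82208281e-01,  1.87793504e-01, -1.64869031e-04, -6.82407930e-04]), 'ft_force': array([-0.06391769, -0.37495645,  0.26513947]), 'torque': array([-0.04773875, -0.04483927, -0.03208158]), 'grip_force': 0.0, 'width': 0.08728695521308337}
side [[354.0504023980937, 0.0, 254.40418135897647], [0.0, 354.0504023980937, 188.09070877820582], [0.0, 0.0, 1.0]] [[-0.9675641627719398, -0.25260452370554304, 0.0032473870928569314], [-0.17284799535905668, 0.6525845358471339, -0.7377377542687754], [0.184236699437953, -0.7143699169034743, -0.6750795956059794]] [0.626140879324006, 0.15540712993291264, 0.7636344707656502]
top [[368.783209761944, 0.0, 254.65774918685665], [0.0, 368.783209761944, 189.37070950467432], [0.0, 0.0, 1.0]] [[0.04800055017278853, -0.9988366383782525, 0.004617035449469678], [-0.9740701878225442, -0.04783252528378504, -0.2211319034430112], [0.22109549153807445, 0.006117136438572193, -0.9752329794789187]] [-0.03895173042750401, 0.6495369138116192, 0.780694239313828]
```

View pics/top0.png

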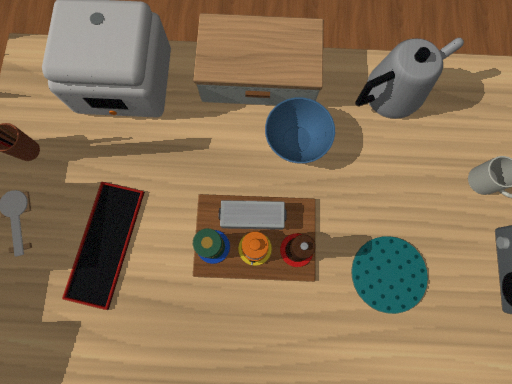

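View pics/side0.png

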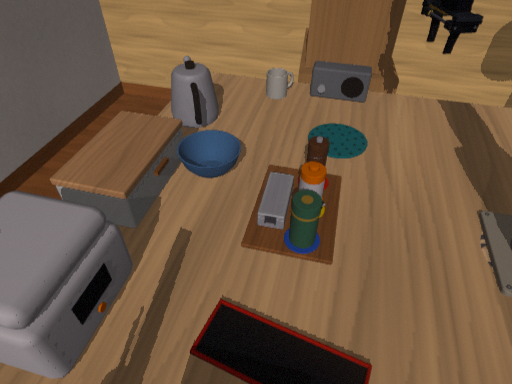

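The top view shows the caddy on blue (211,246), the lantern on yellow (255,249) and the mill on red (297,249). The tin is at (252,214), the tray at (104,245), the trivet at (390,274) and the bowl at (300,131).

```bash
cat > h.py <<'E'
import numpy as np,cv2
from scipy.optimize import least_squares
def cast(c,uv,z):
    uv=np.atleast_2d(uv).astype(float)
    K=c["mtx"];R=np.array(c["R"]);t=np.array(c["t"])
    d=np.c_[(uv-[K[0][2],K[1][2]])/K[0][0],np.ones(len(uv))]@R
    o=-R.T@t
    return o+d*((z-o[2])/d[:,2])[:,None]
def blob(c,hr,roi,s=90,v=40,vmax=255,smax=255,big=True):
    hsv=cv2.cvtColor(c["color"],cv2.COLOR_RGB2HSV)
    m=cv2.inRange(hsv,(hr[0],s,v),(hr[1],smax,vmax))
    if hr[0]==0 and hr[1]<15: m|=cv2.inRange(hsv,(172,s,v),(180,smax,vmax))
    k=np.zeros_like(m);x0,y0,x1,y1=roi;k[y0:y1,x0:x1]=1
    m=m*k
    return m
def hullpts(m):
    p=cv2.findNonZero(m)
    return cv2.convexHull(p)[:,0,:].astype(float)
def circ(P,rad):
    f=lambda q:np.hypot(P[:,0]-q[0],P[:,1]-q[1])-rad
    q=least_squares(f,P[:,:2].mean(0),loss="soft_l1",f_scale=.001)
    return q.x,np.abs(f(q.x)).mean()
E
python3 - <<'E'
import pickle;from h import *
d=pickle.load(open("d0.pkl","rb"));c=d["top"]
hsv=cv2.cvtColor(c["color"],cv2.COLOR_RGB2HSV)
for n,hr,roi,z,rad in(("blue",(105,125),(190,222,235,268),.016,.04),("yellow",(22,32),(236,225,275,270),.016,.04),("red",(0,6),(278,228,320,270),.016,.04),("trivet",(80,100),(340,225,440,325),.008,.09),("bowl",(95,120),(255,90,345,170),.075,.085)):
    m=blob(c,hr,roi,s=120 if n!="bowl" else 90)
    h=hullpts(m);P=cast(c,h,z);q,e=circ(P,rad);print(n,(m>0).sum(),h.min(0),h.max(0),q.round(4),e.round(4))
m=blob(c,(0,6),(55,170,150,315),s=150,v=80);P=cast(c,hullpts(m),.012)
print("tray",cv2.minAreaRect((P[:,:2]*1000).astype(np.float32)))
m=blob(c,(0,180),(215,195,290,235),s=0,v=100,smax=40);m=cv2.morphologyEx(m,cv2.MORPH_OPEN,np.ones((5,5)));h=hullpts(m);P=cast(c,h,.054)
print("tin",h.min(0),h.max(0),cv2.minAreaRect((P[:,:2]*1000).astype(np.float32)))
im=cv2.resize(c["color"][185:290,180:330],None,fx=5,fy=5,interpolation=cv2.INTER_CUBIC);cv2.imwrite("pics/crop.png",im[:,:,::-1])
E
```

```text
blue 234 [199. 230.] [229. 263.] [0.5202 0.0872] 0.0007
yellow 214 [238. 237.] [271. 265.] [ 0.5204 -0.0138] 0.0005
red 342 [280. 233.] [311. 266.] [ 0.5213 -0.1137] 0.0005
trivet 4481 [352. 237.] [427. 312.] [ 0.4757 -0.3365] 0.0015
bowl 3547 [266.  98.] [334. 162.] [ 0.8034 -0.1068] 0.0018
tray ((515.2822265625, 349.09210205078125), (109.22372436523438, 288.8818054199219), 79.76848602294922)
tin [220. 201.] [283. 227.] ((596.7630615234375, -2.7454147338867188), (61.16117858886719, 146.84283447265625), 1.7773215770721436)
```

View pics/crop.png

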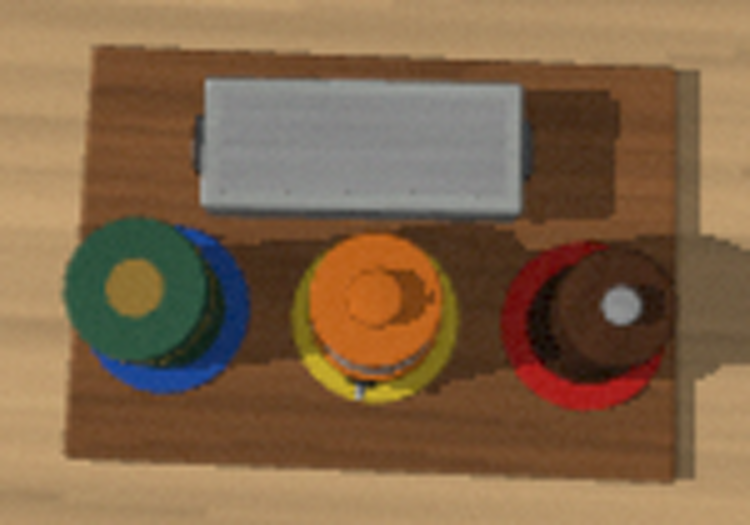

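The crop confirms each tall thing stands on its coaster, with the lantern's toggle facing the robot at crop (360,390). The measured sizes match the given ones: tin 61x147, tray 109x289. I'll turn the tool to yaw 180° and rise.

```bash
A='[{"az":-1,"dz":-0.3},{"az":-1,"dz":-0.3},{"az":-1,"dz":-0.3},{"az":-1,"dz":-0.3},{"az":-1,"dz":-0.3},{"az":-1,"dz":-0.3},{"az":-1,"dz":-0.3},{"az":-1,"dz":-0.3}]'
python3 -m crank '[{"claw":-1,"az":-1,"dz":-0.3},{"az":-1,"dz":-0.3},{"az":-1,"dz":-0.3},{"az":-1,"dz":-0.3},{"az":-1,"dz":-0.3},{"az":-1},{"az":-1},{"az":-1}]'
python3 -m crank '[{"az":-1},{"az":-1},{"az":-1},{"az":-1},{"az":-1},{"az":-1},{"az":-1},{"az":-1}]'
```

```text
invalid input at $[0]: expected keys claw, dx, dy, dz, ax, ay, az
invalid input at $[0]: expected keys claw, dx, dy, dz, ax, ay, az
```

```bash
python3 -m crank '[{"claw":-1,"dx":0,"dy":0,"dz":-0.3,"ax":0,"ay":0,"az":-1},{"claw":-1,"dx":0,"dy":0,"dz":-0.3,"ax":0,"ay":0,"az":-1},{"claw":-1,"dx":0,"dy":0,"dz":-0.3,"ax":0,"ay":0,"az":-1},{"claw":-1,"dx":0,"dy":0,"dz":-0.3,"ax":0,"ay":0,"az":-1},{"claw":-1,"dx":0,"dy":0,"dz":-0.3,"ax":0,"ay":0,"az":-1},{"claw":-1,"dx":0,"dy":0,"dz":-0.3,"ax":0,"ay":0,"az":-1},{"claw":-1,"dx":0,"dy":0,"dz":0,"ax":0,"ay":0,"az":-1},{"claw":-1,"dx":0,"dy":0,"dz":0,"ax":0,"ay":0,"az":-1}]'
python3 -m crank '[{"claw":-1,"dx":0,"dy":0,"dz":0,"ax":0,"ay":0,"az":-1},{"claw":-1,"dx":0,"dy":0,"dz":0,"ax":0,"ay":0,"az":-1},{"claw":-1,"dx":0,"dy":0,"dz":0,"ax":0,"ay":0,"az":-1},{"claw":-1,"dx":0,"dy":0,"dz":0,"ax":0,"ay":0,"az":-1},{"claw":-1,"dx":0,"dy":0,"dz":0,"ax":0,"ay":0,"az":-1},{"claw":-1,"dx":0,"dy":0,"dz":0,"ax":0,"ay":0,"az":-1},{"claw":-1,"dx":0,"dy":0,"dz":0,"ax":0,"ay":0,"az":-1},{"claw":-1,"dx":0,"dy":0,"dz":0,"ax":0,"ay":0,"az":-1}]'
python3 -m crank '[{"claw":-1,"dx":0,"dy":0,"dz":0,"ax":0,"ay":0,"az":-1},{"claw":-1,"dx":0,"dy":0,"dz":0,"ax":0,"ay":0,"az":-1},{"claw":-1,"dx":0,"dy":0,"dz":0,"ax":0,"ay":0,"az":-1},{"claw":-1,"dx":0,"dy":0,"dz":0,"ax":0,"ay":0,"az":-1},{"claw":-1,"dx":0,"dy":0,"dz":0,"ax":0,"ay":0,"az":-1},{"claw":-1,"dx":0,"dy":0,"dz":0,"ax":0,"ay":0,"az":-1},{"claw":-1,"dx":0,"dy":0,"dz":0,"ax":0,"ay":0,"az":-1},{"claw":-1,"dx":0,"dy":0,"dz":0,"ax":0,"ay":0,"az":-1}]'
cat > st.py <<'E'
# python3 st.py [x y z yaw]: state and remaining shift in tool units
import sys,numpy as np
from bench import r
from scipy.spatial.transform import Rotation as Ro
s=r.read_state();R=Ro.from_quat(s["eef_rot"]);M=R.as_matrix()
yaw=np.degrees(np.arctan2(M[1,0],M[0,0]))
print("t%.2f"%s["time"],"p",s["ee_pos"].round(4),"yaw %.2f"%yaw,"tilt %.2f"%np.degrees(np.arccos(-M[2,2])),"w %.4f g %.1f"%(s["width"],s["grip_force"]),"F",s["ft_force"].round(1),"j7 %.2f"%s["joint_positions"][6])
if len(sys.argv)>1:
    g=np.array([float(a) for a in sys.argv[1:5]])
    print("units (3cm) left:",(M.T@(g[:3]-s["ee_pos"])/.03).round(2),"az (6deg):",round(-((g[3]-yaw+180)%360-180)/6,2))
E
python3 st.py .52 .087 .29 180
```

```text
time: 0.77
ee_pos: [0.2306, -0.581, 0.2878]
eef_rot: [0.819, 0.573, -0.0, 0.0]
ft_force: [0.3, 0.7, -0.2]
width: 0.0868
grip_force: 0.0
time: 1.43
ee_pos: [0.2305, -0.5808, 0.2871]
eef_rot: [0.515, 0.857, 0.0, -0.0]
ft_force: [-0.7, -0.2, 0.7]
width: 0.087
grip_force: 0.0
time: 2.1
ee_pos: [0.2305, -0.5808, 0.2871]
eef_rot: [0.122, 0.992, 0.0, -0.0]
ft_force: [-0.1, 0.9, 1.0]
width: 0.0871
grip_force: 0.0
t2.10 p [ 0.2305 -0.5808  0.2871] yaw 165.94 tilt 0.05 w 0.0871 g 0.0 F [-0.1  0.9  1. ] j7 2.36
units (3cm) left: [-3.96 23.94 -0.08] az (6deg): -2.34
```

```bash
python3 -m crank '[{"claw":-1,"dx":0,"dy":1,"dz":0,"ax":0,"ay":0,"az":0},{"claw":-1,"dx":0,"dy":1,"dz":0,"ax":0,"ay":0,"az":0},{"claw":-1,"dx":-0.7,"dy":1,"dz":0,"ax":0,"ay":0,"az":0},{"claw":-1,"dx":-0.7,"dy":1,"dz":0,"ax":0,"ay":0,"az":0},{"claw":-1,"dx":-0.7,"dy":1,"dz":0,"ax":0,"ay":0,"az":0},{"claw":-1,"dx":-0.7,"dy":1,"dz":0,"ax":0,"ay":0,"az":0},{"claw":-1,"dx":-0.7,"dy":1,"dz":0,"ax":0,"ay":0,"az":0},{"claw":-1,"dx":-0.7,"dy":1,"dz":0,"ax":0,"ay":0,"az":0}]' >/dev/null
python3 -m crank '[{"claw":-1,"dx":-0.5,"dy":1,"dz":0,"ax":0,"ay":0,"az":-0.78},{"claw":-1,"dx":-0.5,"dy":1,"dz":0,"ax":0,"ay":0,"az":-0.78},{"claw":-1,"dx":-0.5,"dy":1,"dz":0,"ax":0,"ay":0,"az":-0.78},{"claw":-1,"dx":0,"dy":1,"dz":0,"ax":0,"ay":0,"az":0},{"claw":-1,"dx":0,"dy":1,"dz":0,"ax":0,"ay":0,"az":0},{"claw":-1,"dx":0,"dy":1,"dz":0,"ax":0,"ay":0,"az":0},{"claw":-1,"dx":0,"dy":1,"dz":0,"ax":0,"ay":0,"az":0},{"claw":-1,"dx":0,"dy":0,"dz":0,"ax":0,"ay":0,"az":0}]' >/dev/null
python3 st.py .52 .087 .29 180
```

```text
t3.43 p [ 0.4728 -0.1721  0.2879] yaw -179.87 tilt 0.04 w 0.0868 g 0.0 F [0.4 1.1 0.3] j7 1.79
units (3cm) left: [-1.59  8.63 -0.06] az (6deg): 0.02
```

```bash
python3 -m crank '[{"claw":-1,"dx":-0.2,"dy":1,"dz":0,"ax":0,"ay":0,"az":0},{"claw":-1,"dx":-0.2,"dy":1,"dz":0,"ax":0,"ay":0,"az":0},{"claw":-1,"dx":-0.2,"dy":1,"dz":0,"ax":0,"ay":0,"az":0},{"claw":-1,"dx":-0.2,"dy":1,"dz":0,"ax":0,"ay":0,"az":0},{"claw":-1,"dx":-0.2,"dy":1,"dz":0,"ax":0,"ay":0,"az":0},{"claw":-1,"dx":-0.2,"dy":1,"dz":0,"ax":0,"ay":0,"az":0},{"claw":-1,"dx":-0.2,"dy":1,"dz":0,"ax":0,"ay":0,"az":0},{"claw":-1,"dx":-0.19,"dy":1,"dz":0,"ax":0,"ay":0,"az":0}]' >/dev/null
python3 -m crank '[{"claw":-1,"dx":0,"dy":0.63,"dz":0,"ax":0,"ay":0,"az":0},{"claw":-1,"dx":0,"dy":0,"dz":0,"ax":0,"ay":0,"az":0},{"claw":-1,"dx":0,"dy":0,"dz":0,"ax":0,"ay":0,"az":0}]' >/dev/null
cat > w.py <<'E'
# python3 w.py name: wrist picture saved with camera pose in world form
import sys,pickle,cv2,numpy as np
from bench import r
from scipy.spatial.transform import Rotation as Ro
s=r.read_state();c=r.camera("wrist")
T=np.eye(4);T[:3,:3]=Ro.from_quat(s["eef_rot"]).as_matrix();T[:3,3]=s["ee_pos"]
W=np.linalg.inv(T@np.array(c["hand_eye"]));c["R"]=W[:3,:3];c["t"]=W[:3,3]
pickle.dump(c,open(sys.argv[1]+".pkl","wb"));cv2.imwrite(f"pics/{sys.argv[1]}.png",c["color"][:,:,::-1])
E
python3 w.py w1; python3 st.py .52 .087 .29 180
```

```text
t4.40 p [0.5212 0.0794 0.2872] yaw 179.70 tilt 0.04 w 0.0869 g 0.0 F [ 0.6 -0.6 -0.5] j7 1.21
units (3cm) left: [ 0.04  0.25 -0.09] az (6deg): -0.05
```

View pics/w1.png

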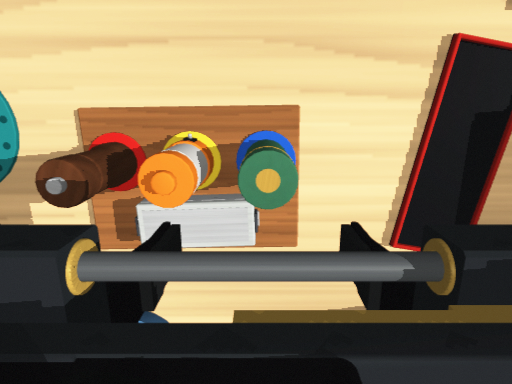

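The wrist view shows the caddy's lid at (267,180), the lantern's cap at (167,180), the mill's knob at (56,186) and all three coasters. I'll measure them from here.

Run:
```python
import pickle;from h import *
c=pickle.load(open("w1.pkl","rb"))
for n,hr,roi,z,rad,s in(("blue",(105,125),(230,120,305,170),.016,.04,150),("yellow",(22,32),(180,125,228,190),.016,.04,150),("red",(0,6),(85,125,150,195),.016,.04,150),("caddy lid",(60,85),(230,145,305,212),.136,.03,80),("cap",(5,20),(130,140,200,210),.135,.028,180)):
    m=blob(c,hr,roi,s=s);h=hullpts(m);P=cast(c,h,z);q,e=circ(P,rad);print(n,h.min(0),h.max(0),q.round(4),e.round(4))
m=blob(c,(0,180),(50,172,70,200),s=0,v=110,smax=70);print("knob",(m>0).sum(),cast(c,cv2.findNonZero(m)[:,0].mean(0),.151))
m=blob(c,(0,180),(130,195,260,250),s=0,v=120,smax=50);m=cv2.morphologyEx(m,cv2.MORPH_OPEN,np.ones((9,9)));print("tin",cv2.minAreaRect((cast(c,hullpts(m),.054)[:,:2]*1000).astype(np.float32)))
```

```text
blue [237. 131.] [294. 168.] [0.519  0.0889] 0.0006
yellow [180. 131.] [220. 188.] [ 0.5185 -0.0115] 0.0008
red [ 89. 132.] [145. 190.] [ 0.5197 -0.1106] 0.0004
caddy lid [238. 145.] [297. 208.] [0.5161 0.0882] 0.0012
cap [130. 140.] [199. 206.] [ 0.517  -0.0104] 0.0066
knob 178 [[ 0.5185986  -0.10859037  0.151     ]]
tin ((593.08203125, -0.9900436401367188), (64.42975616455078, 149.18772888183594), 1.716317892074585)
```

```bash
python3 -m crank '[{"claw":-1,"dx":0.06,"dy":0.29,"dz":0,"ax":0,"ay":0,"az":0},{"claw":-1,"dx":0,"dy":0,"dz":0.6,"ax":0,"ay":0,"az":0},{"claw":-1,"dx":0,"dy":0,"dz":1,"ax":0,"ay":0,"az":0},{"claw":-1,"dx":0,"dy":0,"dz":1,"ax":0,"ay":0,"az":0},{"claw":-1,"dx":0,"dy":0,"dz":0.9,"ax":0,"ay":0,"az":0},{"claw":-1,"dx":0,"dy":0,"dz":0,"ax":0,"ay":0,"az":0}]' 
python3 st.py .5195 .088 .102 180
```

```text
time: 4.9
ee_pos: [0.5169, 0.087, 0.1779]
eef_rot: [0.004, 1.0, -0.001, -0.003]
ft_force: [-0.5, -0.7, -0.9]
width: 0.0869
grip_force: 0.0
t4.90 p [0.5169 0.087  0.1779] yaw 179.59 tilt 0.40 w 0.0869 g 0.0 F [-0.5 -0.7 -0.9] j7 1.13
units (3cm) left: [-0.1   0.04  2.53] az (6deg): -0.07
```

```bash
python3 -m crank '[{"claw":-1,"dx":-0.09,"dy":0.04,"dz":0.5,"ax":0,"ay":0,"az":0},{"claw":-1,"dx":0,"dy":0,"dz":0.5,"ax":0,"ay":0,"az":0},{"claw":-1,"dx":0,"dy":0,"dz":0.5,"ax":0,"ay":0,"az":0},{"claw":-1,"dx":0,"dy":0,"dz":0.5,"ax":0,"ay":0,"az":0},{"claw":-1,"dx":0,"dy":0,"dz":0.5,"ax":0,"ay":0,"az":0},{"claw":-1,"dx":0,"dy":0,"dz":0,"ax":0,"ay":0,"az":0},{"claw":-1,"dx":0,"dy":0,"dz":0,"ax":0,"ay":0,"az":0}]' >/dev/null
python3 st.py .5195 .088 .102 180
```

```text
t5.48 p [0.5225 0.0895 0.1085] yaw 179.63 tilt 0.00 w 0.0871 g 0.0 F [-0.5  0.7 -0.3] j7 1.07
units (3cm) left: [ 0.1  -0.05  0.22] az (6deg): -0.06
```

```bash
python3 -m crank '[{"claw":-1,"dx":0.08,"dy":-0.05,"dz":0.2,"ax":0,"ay":0,"az":0},{"claw":-1,"dx":0,"dy":0,"dz":0,"ax":0,"ay":0,"az":0},{"claw":-1,"dx":0,"dy":0,"dz":0,"ax":0,"ay":0,"az":0},{"claw":-1,"dx":0,"dy":0,"dz":0,"ax":0,"ay":0,"az":0}]' >/dev/null
python3 st.py .5195 .088 .102 180
python3 -m crank '[{"claw":1,"dx":0,"dy":0,"dz":0,"ax":0,"ay":0,"az":0},{"claw":1,"dx":0,"dy":0,"dz":0,"ax":0,"ay":0,"az":0},{"claw":1,"dx":0,"dy":0,"dz":0,"ax":0,"ay":0,"az":0},{"claw":1,"dx":0,"dy":0,"dz":0,"ax":0,"ay":0,"az":0},{"claw":1,"dx":0,"dy":0,"dz":0,"ax":0,"ay":0,"az":0},{"claw":1,"dx":0,"dy":0,"dz":0,"ax":0,"ay":0,"az":0},{"claw":1,"dx":0,"dy":0,"dz":0,"ax":0,"ay":0,"az":0}]' 20 >/dev/null
python3 st.py
```

```text
t5.82 p [0.5201 0.0883 0.1022] yaw 179.67 tilt 0.05 w 0.0867 g 0.0 F [0.8 0.7 0.7] j7 1.07
units (3cm) left: [ 0.02 -0.01  0.01] az (6deg): -0.05
t6.40 p [0.5198 0.0883 0.1015] yaw 179.68 tilt 0.01 w 0.0597 g 20.0 F [ 0.  -0.6  0.5] j7 1.07
```

```bash
python3 -m crank '[{"claw":1,"dx":0,"dy":0,"dz":-0.2,"ax":0,"ay":0,"az":0},{"claw":1,"dx":0,"dy":0,"dz":-0.5,"ax":0,"ay":0,"az":0},{"claw":1,"dx":0,"dy":0,"dz":-0.8,"ax":0,"ay":0,"az":0},{"claw":1,"dx":0,"dy":0,"dz":-0.8,"ax":0,"ay":0,"az":0},{"claw":1,"dx":0,"dy":0,"dz":-0.8,"ax":0,"ay":0,"az":0},{"claw":1,"dx":0,"dy":0,"dz":-0.8,"ax":0,"ay":0,"az":0},{"claw":1,"dx":0,"dy":0,"dz":-0.8,"ax":0,"ay":0,"az":0},{"claw":1,"dx":0,"dy":0,"dz":-0.4,"ax":0,"ay":0,"az":0}]' >/dev/null
python3 st.py
python3 -m crank '[{"claw":1,"dx":-0.1,"dy":0.4,"dz":0,"ax":0,"ay":0,"az":0},{"claw":1,"dx":-0.3,"dy":0.8,"dz":0,"ax":0,"ay":0,"az":0},{"claw":1,"dx":-0.3,"dy":0.9,"dz":0,"ax":0,"ay":0,"az":0},{"claw":1,"dx":-0.3,"dy":0.9,"dz":0,"ax":0,"ay":0,"az":0},{"claw":1,"dx":-0.3,"dy":0.9,"dz":0,"ax":0,"ay":0,"az":0},{"claw":1,"dx":-0.3,"dy":0.9,"dz":0,"ax":0,"ay":0,"az":0},{"claw":1,"dx":-0.3,"dy":0.9,"dz":0,"ax":0,"ay":0,"az":0},{"claw":1,"dx":-0.3,"dy":0.9,"dz":0,"ax":0,"ay":0,"az":0}]' >/dev/null
python3 -m crank '[{"claw":1,"dx":-0.3,"dy":0.9,"dz":0,"ax":0,"ay":0,"az":0},{"claw":1,"dx":-0.13,"dy":0.7,"dz":0,"ax":0,"ay":0,"az":0},{"claw":1,"dx":0,"dy":0,"dz":0,"ax":0,"ay":0,"az":0},{"claw":1,"dx":0,"dy":0,"dz":0,"ax":0,"ay":0,"az":0}]' >/dev/null
python3 st.py .599 .334 .092 180
```

```text
t7.07 p [0.5204 0.0888 0.2575] yaw 179.71 tilt 0.17 w 0.0594 g 20.0 F [ 0.7 -0.1 -2.7] j7 1.18
t8.07 p [0.5991 0.3354 0.2532] yaw 179.84 tilt 0.12 w 0.0597 g 20.0 F [-0.5 -0.7 -1.9] j7 0.73
units (3cm) left: [-0.01 -0.05  5.37] az (6deg): -0.03
```

```bash
python3 -m crank '[{"claw":1,"dx":0,"dy":-0.05,"dz":0.4,"ax":0,"ay":0,"az":0},{"claw":1,"dx":0,"dy":0,"dz":0.8,"ax":0,"ay":0,"az":0},{"claw":1,"dx":0,"dy":0,"dz":0.9,"ax":0,"ay":0,"az":0},{"claw":1,"dx":0,"dy":0,"dz":0.9,"ax":0,"ay":0,"az":0},{"claw":1,"dx":0,"dy":0,"dz":0.9,"ax":0,"ay":0,"az":0},{"claw":1,"dx":0,"dy":0,"dz":0.5,"ax":0,"ay":0,"az":0},{"claw":1,"dx":0,"dy":0,"dz":0.3,"ax":0,"ay":0,"az":0},{"claw":1,"dx":0,"dy":0,"dz":0,"ax":0,"ay":0,"az":0}]' >/dev/null
python3 -m crank '[{"claw":1,"dx":0,"dy":0,"dz":0,"ax":0,"ay":0,"az":0},{"claw":1,"dx":0,"dy":0,"dz":0,"ax":0,"ay":0,"az":0}]' >/dev/null
python3 st.py .599 .334 .092 180
```

```text
t8.90 p [0.6007 0.3328 0.1153] yaw 179.67 tilt 0.14 w 0.0597 g 20.0 F [-0.3  0.6 -1.8] j7 0.67
units (3cm) left: [0.06 0.04 0.78] az (6deg): -0.06
```

```bash
python3 -m crank '[{"claw":1,"dx":0.05,"dy":0.04,"dz":0.3,"ax":0,"ay":0,"az":0},{"claw":1,"dx":0,"dy":0,"dz":0.3,"ax":0,"ay":0,"az":0},{"claw":1,"dx":0,"dy":0,"dz":0.15,"ax":0,"ay":0,"az":0},{"claw":1,"dx":0,"dy":0,"dz":0,"ax":0,"ay":0,"az":0},{"claw":1,"dx":0,"dy":0,"dz":0.03,"ax":0,"ay":0,"az":0},{"claw":1,"dx":0,"dy":0,"dz":0,"ax":0,"ay":0,"az":0},{"claw":1,"dx":0,"dy":0,"dz":0,"ax":0,"ay":0,"az":0}]' >/dev/null
python3 st.py .599 .334 .0905 180
```

```text
t9.48 p [0.5985 0.3337 0.0901] yaw 179.69 tilt 0.00 w 0.0597 g 20.0 F [-0.7  0.   1.2] j7 0.66
units (3cm) left: [-0.02  0.01 -0.01] az (6deg): -0.05
```

```bash
python3 -m crank '[{"claw":-1,"dx":0,"dy":0,"dz":0,"ax":0,"ay":0,"az":0},{"claw":-1,"dx":0,"dy":0,"dz":0,"ax":0,"ay":0,"az":0},{"claw":-1,"dx":0,"dy":0,"dz":0,"ax":0,"ay":0,"az":0},{"claw":-1,"dx":0,"dy":0,"dz":0,"ax":0,"ay":0,"az":0},{"claw":-1,"dx":0,"dy":0,"dz":0,"ax":0,"ay":0,"az":0},{"claw":-1,"dx":0,"dy":0,"dz":0,"ax":0,"ay":0,"az":0}]' >/dev/null
python3 st.py
python3 -m crank '[{"claw":-1,"dx":0,"dy":0,"dz":-0.4,"ax":0,"ay":0,"az":0},{"claw":-1,"dx":0,"dy":0,"dz":-0.9,"ax":0,"ay":0,"az":0},{"claw":-1,"dx":0,"dy":0,"dz":-0.9,"ax":0,"ay":0,"az":0},{"claw":-1,"dx":0,"dy":0,"dz":-0.9,"ax":0,"ay":0,"az":0},{"claw":-1,"dx":0,"dy":0,"dz":-0.9,"ax":0,"ay":0,"az":0},{"claw":-1,"dx":0,"dy":0,"dz":-0.9,"ax":0,"ay":0,"az":0},{"claw":-1,"dx":0,"dy":0,"dz":-0.4,"ax":0,"ay":0,"az":0},{"claw":-1,"dx":0.2,"dy":-0.9,"dz":0,"ax":0,"ay":0,"az":0}]' >/dev/null
python3 -m crank '[{"claw":-1,"dx":0.3,"dy":-1,"dz":0,"ax":0,"ay":0,"az":0},{"claw":-1,"dx":0.3,"dy":-1,"dz":0,"ax":0,"ay":0,"az":0},{"claw":-1,"dx":0.3,"dy":-1,"dz":0,"ax":0,"ay":0,"az":0},{"claw":-1,"dx":0.3,"dy":-1,"dz":0,"ax":0,"ay":0,"az":0},{"claw":-1,"dx":0.3,"dy":-1,"dz":0,"ax":0,"ay":0,"az":0},{"claw":-1,"dx":0.3,"dy":-1,"dz":0,"ax":0,"ay":0,"az":0},{"claw":-1,"dx":0.3,"dy":-1,"dz":0,"ax":0,"ay":0,"az":0},{"claw":-1,"dx":0.3,"dy":-1,"dz":0,"ax":0,"ay":0,"az":0}]' >/dev/null
python3 -m crank '[{"claw":-1,"dx":0,"dy":-1,"dz":0,"ax":0,"ay":0,"az":0},{"claw":-1,"dx":0,"dy":-1,"dz":0,"ax":0,"ay":0,"az":0},{"claw":-1,"dx":0,"dy":-0.6,"dz":0,"ax":0,"ay":0,"az":0},{"claw":-1,"dx":0,"dy":0,"dz":0,"ax":0,"ay":0,"az":0},{"claw":-1,"dx":0,"dy":0,"dz":0,"ax":0,"ay":0,"az":0},{"claw":-1,"dx":0,"dy":0,"dz":0,"ax":0,"ay":0,"az":0}]' >/dev/null
python3 st.py .5195 -.0125 .104 180
```

```text
t9.98 p [0.5986 0.3336 0.0902] yaw 179.68 tilt 0.01 w 0.0853 g 0.0 F [0.4 0.3 0.3] j7 0.66
t11.82 p [ 0.5186 -0.0098  0.2493] yaw 179.75 tilt 0.02 w 0.0870 g 0.0 F [-0.3  0.3  0.6] j7 1.38
units (3cm) left: [-0.03 -0.09  4.84] az (6deg): -0.04
```

```bash
python3 -m crank '[{"claw":-1,"dx":-0.03,"dy":-0.09,"dz":0.4,"ax":0,"ay":0,"az":0},{"claw":-1,"dx":0,"dy":0,"dz":0.8,"ax":0,"ay":0,"az":0},{"claw":-1,"dx":0,"dy":0,"dz":0.8,"ax":0,"ay":0,"az":0},{"claw":-1,"dx":0,"dy":0,"dz":0.8,"ax":0,"ay":0,"az":0},{"claw":-1,"dx":0,"dy":0,"dz":0.8,"ax":0,"ay":0,"az":0},{"claw":-1,"dx":0,"dy":0,"dz":0.6,"ax":0,"ay":0,"az":0},{"claw":-1,"dx":0,"dy":0,"dz":0.4,"ax":0,"ay":0,"az":0},{"claw":-1,"dx":0,"dy":0,"dz":0,"ax":0,"ay":0,"az":0}]' >/dev/null
python3 -m crank '[{"claw":-1,"dx":0,"dy":0,"dz":0,"ax":0,"ay":0,"az":0},{"claw":-1,"dx":0,"dy":0,"dz":0,"ax":0,"ay":0,"az":0}]' >/dev/null
python3 st.py .5195 -.0125 .104 180
```

```text
t12.65 p [ 0.5202 -0.0132  0.1121] yaw 179.73 tilt 0.08 w 0.0868 g 0.0 F [-0.1  0.5  0.8] j7 1.28
units (3cm) left: [0.02 0.02 0.27] az (6deg): -0.05
```

Then close, lift and carry to slot B (.515, .349).

```bash
python3 -m crank '[{"claw":-1,"dx":0.02,"dy":0.02,"dz":0.27,"ax":0,"ay":0,"az":0},{"claw":-1,"dx":0,"dy":0,"dz":0,"ax":0,"ay":0,"az":0},{"claw":1,"dx":0,"dy":0,"dz":0,"ax":0,"ay":0,"az":0},{"claw":1,"dx":0,"dy":0,"dz":0,"ax":0,"ay":0,"az":0},{"claw":1,"dx":0,"dy":0,"dz":0,"ax":0,"ay":0,"az":0},{"claw":1,"dx":0,"dy":0,"dz":0,"ax":0,"ay":0,"az":0},{"claw":1,"dx":0,"dy":0,"dz":0,"ax":0,"ay":0,"az":0},{"claw":1,"dx":0,"dy":0,"dz":0,"ax":0,"ay":0,"az":0}]' 20 >/dev/null
python3 -m crank '[{"claw":1,"dx":0,"dy":0,"dz":0,"ax":0,"ay":0,"az":0}]' >/dev/null
python3 st.py
python3 -m crank '[{"claw":1,"dx":0,"dy":0,"dz":-0.2,"ax":0,"ay":0,"az":0},{"claw":1,"dx":0,"dy":0,"dz":-0.5,"ax":0,"ay":0,"az":0},{"claw":1,"dx":0,"dy":0,"dz":-0.9,"ax":0,"ay":0,"az":0},{"claw":1,"dx":0,"dy":0,"dz":-0.9,"ax":0,"ay":0,"az":0},{"claw":1,"dx":0,"dy":0,"dz":-0.9,"ax":0,"ay":0,"az":0},{"claw":1,"dx":0,"dy":0,"dz":-0.9,"ax":0,"ay":0,"az":0},{"claw":1,"dx":0,"dy":0,"dz":-0.8,"ax":0,"ay":0,"az":0},{"claw":1,"dx":0,"dy":0.3,"dz":-0.4,"ax":0,"ay":0,"az":0}]' >/dev/null
python3 st.py .515 .349 .27 180
```

```text
t13.40 p [ 0.519  -0.0129  0.1031] yaw 179.69 tilt 0.01 w 0.0555 g 20.0 F [0.4 0.7 0.8] j7 1.28
t14.07 p [ 0.5197 -0.0054  0.2709] yaw 179.54 tilt 0.18 w 0.0558 g 20.0 F [ 1.1 -0.6 -2.5] j7 1.38
units (3cm) left: [2.500e-01 1.181e+01 1.000e-02] az (6deg): -0.08
```

```bash
python3 -m crank '[{"claw":1,"dx":0,"dy":0.7,"dz":0,"ax":0,"ay":0,"az":0},{"claw":1,"dx":0,"dy":0.9,"dz":0,"ax":0,"ay":0,"az":0},{"claw":1,"dx":0,"dy":0.9,"dz":0,"ax":0,"ay":0,"az":0},{"claw":1,"dx":0,"dy":0.9,"dz":0,"ax":0,"ay":0,"az":0},{"claw":1,"dx":0,"dy":0.9,"dz":0,"ax":0,"ay":0,"az":0},{"claw":1,"dx":0,"dy":0.9,"dz":0,"ax":0,"ay":0,"az":0},{"claw":1,"dx":0,"dy":0.9,"dz":0,"ax":0,"ay":0,"az":0},{"claw":1,"dx":0,"dy":0.9,"dz":0,"ax":0,"ay":0,"az":0}]' >/dev/null
python3 -m crank '[{"claw":1,"dx":0.1,"dy":0.9,"dz":0,"ax":0,"ay":0,"az":0},{"claw":1,"dx":0.1,"dy":0.9,"dz":0,"ax":0,"ay":0,"az":0},{"claw":1,"dx":0,"dy":0.9,"dz":0,"ax":0,"ay":0,"az":0},{"claw":1,"dx":0,"dy":0.9,"dz":0,"ax":0,"ay":0,"az":0},{"claw":1,"dx":0,"dy":0.8,"dz":0,"ax":0,"ay":0,"az":0},{"claw":1,"dx":0,"dy":0.3,"dz":0,"ax":0,"ay":0,"az":0},{"claw":1,"dx":0,"dy":0,"dz":0,"ax":0,"ay":0,"az":0},{"claw":1,"dx":0,"dy":0,"dz":0,"ax":0,"ay":0,"az":0}]' >/dev/null
python3 st.py .515 .349 .0935 180
```

```text
t15.40 p [0.5144 0.347  0.2673] yaw 179.75 tilt 0.08 w 0.0557 g 20.0 F [ 0.8 -1.1 -3.1] j7 0.64
units (3cm) left: [-0.03  0.07  5.79] az (6deg): -0.04
```

```bash
python3 -m crank '[{"claw":1,"dx":-0.03,"dy":0.07,"dz":0.4,"ax":0,"ay":0,"az":0},{"claw":1,"dx":0,"dy":0,"dz":0.9,"ax":0,"ay":0,"az":0},{"claw":1,"dx":0,"dy":0,"dz":0.9,"ax":0,"ay":0,"az":0},{"claw":1,"dx":0,"dy":0,"dz":0.9,"ax":0,"ay":0,"az":0},{"claw":1,"dx":0,"dy":0,"dz":0.9,"ax":0,"ay":0,"az":0},{"claw":1,"dx":0,"dy":0,"dz":0.7,"ax":0,"ay":0,"az":0},{"claw":1,"dx":0,"dy":0,"dz":0.4,"ax":0,"ay":0,"az":0},{"claw":1,"dx":0,"dy":0,"dz":0,"ax":0,"ay":0,"az":0}]' >/dev/null
python3 -m crank '[{"claw":1,"dx":0,"dy":0,"dz":0,"ax":0,"ay":0,"az":0},{"claw":1,"dx":0,"dy":0,"dz":0,"ax":0,"ay":0,"az":0}]' >/dev/null
python3 st.py .515 .349 .0925 180
```

```text
t16.23 p [0.5165 0.3493 0.1165] yaw 179.65 tilt 0.11 w 0.0555 g 20.0 F [ 0.4  0.  -2.1] j7 0.56
units (3cm) left: [ 0.05 -0.01  0.8 ] az (6deg): -0.06
```

```bash
python3 -m crank '[{"claw":1,"dx":0.05,"dy":0,"dz":0.3,"ax":0,"ay":0,"az":0},{"claw":1,"dx":0,"dy":0,"dz":0.3,"ax":0,"ay":0,"az":0},{"claw":1,"dx":0,"dy":0,"dz":0.15,"ax":0,"ay":0,"az":0},{"claw":1,"dx":0,"dy":0,"dz":0,"ax":0,"ay":0,"az":0},{"claw":1,"dx":0,"dy":0,"dz":0.05,"ax":0,"ay":0,"az":0},{"claw":1,"dx":0,"dy":0,"dz":0,"ax":0,"ay":0,"az":0},{"claw":1,"dx":0,"dy":0,"dz":0,"ax":0,"ay":0,"az":0}]' >/dev/null
python3 st.py .515 .349 .092 180
python3 -m crank '[{"claw":-1,"dx":0,"dy":0,"dz":0,"ax":0,"ay":0,"az":0},{"claw":-1,"dx":0,"dy":0,"dz":0,"ax":0,"ay":0,"az":0},{"claw":-1,"dx":0,"dy":0,"dz":0,"ax":0,"ay":0,"az":0},{"claw":-1,"dx":0,"dy":0,"dz":0,"ax":0,"ay":0,"az":0},{"claw":-1,"dx":0,"dy":0,"dz":0,"ax":0,"ay":0,"az":0},{"claw":-1,"dx":0,"dy":0,"dz":0,"ax":0,"ay":0,"az":0}]' >/dev/null
python3 st.py
python3 -m crank '[{"claw":-1,"dx":0,"dy":0,"dz":-0.4,"ax":0,"ay":0,"az":0},{"claw":-1,"dx":0,"dy":0,"dz":-0.9,"ax":0,"ay":0,"az":0},{"claw":-1,"dx":0,"dy":0,"dz":-0.9,"ax":0,"ay":0,"az":0},{"claw":-1,"dx":0,"dy":0,"dz":-0.9,"ax":0,"ay":0,"az":0},{"claw":-1,"dx":0,"dy":0,"dz":-0.9,"ax":0,"ay":0,"az":0},{"claw":-1,"dx":0,"dy":0,"dz":-0.9,"ax":0,"ay":0,"az":0},{"claw":-1,"dx":0,"dy":0,"dz":-0.4,"ax":0,"ay":0,"az":0},{"claw":-1,"dx":0,"dy":-0.9,"dz":0,"ax":0,"ay":0,"az":0}]' >/dev/null
python3 -m crank '[{"claw":-1,"dx":0,"dy":-1,"dz":0,"ax":0,"ay":0,"az":0},{"claw":-1,"dx":0,"dy":-1,"dz":0,"ax":0,"ay":0,"az":0},{"claw":-1,"dx":0,"dy":-1,"dz":0,"ax":0,"ay":0,"az":0},{"claw":-1,"dx":0,"dy":-1,"dz":0,"ax":0,"ay":0,"az":0},{"claw":-1,"dx":0,"dy":-1,"dz":0,"ax":0,"ay":0,"az":0},{"claw":-1,"dx":0,"dy":-1,"dz":0,"ax":0,"ay":0,"az":0},{"claw":-1,"dx":0,"dy":-1,"dz":0,"ax":0,"ay":0,"az":0},{"claw":-1,"dx":0,"dy":-1,"dz":0,"ax":0,"ay":0,"az":0}]' >/dev/null
python3 -m crank '[{"claw":-1,"dx":0,"dy":-1,"dz":0,"ax":0,"ay":0,"az":0},{"claw":-1,"dx":0,"dy":-1,"dz":0,"ax":0,"ay":0,"az":0},{"claw":-1,"dx":0,"dy":-1,"dz":0,"ax":0,"ay":0,"az":0},{"claw":-1,"dx":0,"dy":-1,"dz":0,"ax":0,"ay":0,"az":0},{"claw":-1,"dx":0,"dy":-1,"dz":0,"ax":0,"ay":0,"az":0},{"claw":-1,"dx":0,"dy":-0.8,"dz":0,"ax":0,"ay":0,"az":0},{"claw":-1,"dx":0,"dy":0,"dz":0,"ax":0,"ay":0,"az":0},{"claw":-1,"dx":0,"dy":0,"dz":0,"ax":0,"ay":0,"az":0}]' >/dev/null
python3 st.py .5205 -.112 .115 180
```

```text
t16.82 p [0.5143 0.3494 0.0917] yaw 179.70 tilt 0.02 w 0.0556 g 20.0 F [-2.1 -0.9  5.8] j7 0.55
units (3cm) left: [-0.02 -0.01 -0.01] az (6deg): -0.05
t17.32 p [0.5144 0.349  0.0909] yaw 179.69 tilt 0.01 w 0.0844 g 0.0 F [-1.1  0.6  0.1] j7 0.55
t19.32 p [ 0.5117 -0.0931  0.25  ] yaw 179.53 tilt 0.02 w 0.0872 g 0.0 F [-0.4  0.6  0.3] j7 1.54
units (3cm) left: [-0.3  -0.63  4.5 ] az (6deg): -0.08
```

```bash
python3 -m crank '[{"claw":-1,"dx":-0.3,"dy":-0.63,"dz":0,"ax":0,"ay":0,"az":0},{"claw":-1,"dx":0,"dy":0,"dz":0.4,"ax":0,"ay":0,"az":0},{"claw":-1,"dx":0,"dy":0,"dz":0.8,"ax":0,"ay":0,"az":0},{"claw":-1,"dx":0,"dy":0,"dz":0.8,"ax":0,"ay":0,"az":0},{"claw":-1,"dx":0,"dy":0,"dz":0,"ax":0,"ay":0,"az":0},{"claw":-1,"dx":0,"dy":0,"dz":0,"ax":0,"ay":0,"az":0}]' >/dev/null
python3 st.py .5205 -.112 .115 180
```

```text
t19.82 p [ 0.5202 -0.1095  0.1896] yaw 179.79 tilt 0.12 w 0.0872 g 0.0 F [-0.4  0.8  1. ] j7 1.53
units (3cm) left: [-0.01 -0.09  2.49] az (6deg): -0.03
```

```bash
python3 -m crank '[{"claw":-1,"dx":0,"dy":-0.08,"dz":0.7,"ax":0,"ay":0,"az":0},{"claw":-1,"dx":0,"dy":0,"dz":0.8,"ax":0,"ay":0,"az":0},{"claw":-1,"dx":0,"dy":0,"dz":0.6,"ax":0,"ay":0,"az":0},{"claw":-1,"dx":0,"dy":0,"dz":0.3,"ax":0,"ay":0,"az":0},{"claw":-1,"dx":0,"dy":0,"dz":0,"ax":0,"ay":0,"az":0},{"claw":-1,"dx":0,"dy":0,"dz":0,"ax":0,"ay":0,"az":0},{"claw":-1,"dx":0,"dy":0,"dz":0,"ax":0,"ay":0,"az":0}]' >/dev/null
python3 st.py .5205 -.112 .115 180
```

```text
t20.40 p [ 0.5218 -0.1131  0.1198] yaw 179.70 tilt 0.13 w 0.0872 g 0.0 F [-0.2 -0.5  0.2] j7 1.48
units (3cm) left: [0.04 0.04 0.16] az (6deg): -0.05
```

```bash
python3 -m crank '[{"claw":-1,"dx":0.04,"dy":0.03,"dz":0.16,"ax":0,"ay":0,"az":0},{"claw":-1,"dx":0,"dy":0,"dz":0,"ax":0,"ay":0,"az":0},{"claw":1,"dx":0,"dy":0,"dz":0,"ax":0,"ay":0,"az":0},{"claw":1,"dx":0,"dy":0,"dz":0,"ax":0,"ay":0,"az":0},{"claw":1,"dx":0,"dy":0,"dz":0,"ax":0,"ay":0,"az":0},{"claw":1,"dx":0,"dy":0,"dz":0,"ax":0,"ay":0,"az":0},{"claw":1,"dx":0,"dy":0,"dz":0,"ax":0,"ay":0,"az":0},{"claw":1,"dx":0,"dy":0,"dz":0,"ax":0,"ay":0,"az":0}]' 20 >/dev/null
python3 -m crank '[{"claw":1,"dx":0,"dy":0,"dz":0,"ax":0,"ay":0,"az":0},{"claw":1,"dx":0,"dy":0,"dz":0,"ax":0,"ay":0,"az":0}]' >/dev/null
python3 st.py
python3 -m crank '[{"claw":1,"dx":0,"dy":0,"dz":-0.2,"ax":0,"ay":0,"az":0},{"claw":1,"dx":0,"dy":0,"dz":-0.5,"ax":0,"ay":0,"az":0},{"claw":1,"dx":0,"dy":0,"dz":-0.9,"ax":0,"ay":0,"az":0},{"claw":1,"dx":0,"dy":0,"dz":-0.9,"ax":0,"ay":0,"az":0},{"claw":1,"dx":0,"dy":0,"dz":-0.9,"ax":0,"ay":0,"az":0},{"claw":1,"dx":0,"dy":0,"dz":-0.9,"ax":0,"ay":0,"az":0},{"claw":1,"dx":0,"dy":0,"dz":-0.8,"ax":0,"ay":0,"az":0},{"claw":1,"dx":0,"dy":0.3,"dz":-0.4,"ax":0,"ay":0,"az":0}]' >/dev/null
python3 st.py .431 .364 .28 180
```

```text
t21.23 p [ 0.5197 -0.1123  0.1133] yaw 179.69 tilt 0.01 w 0.0498 g 20.0 F [-0.3  0.1  0.4] j7 1.47
t21.90 p [ 0.5203 -0.1048  0.2812] yaw 179.55 tilt 0.19 w 0.0495 g 20.0 F [ 0.2 -0.2 -1.5] j7 1.56
units (3cm) left: [3.10e+00 1.56e+01 1.00e-02] az (6deg): -0.08
```

```bash
python3 -m crank '[{"claw":1,"dx":0.1,"dy":0.7,"dz":0,"ax":0,"ay":0,"az":0},{"claw":1,"dx":0.2,"dy":0.9,"dz":0,"ax":0,"ay":0,"az":0},{"claw":1,"dx":0.2,"dy":0.9,"dz":0,"ax":0,"ay":0,"az":0},{"claw":1,"dx":0.2,"dy":0.9,"dz":0,"ax":0,"ay":0,"az":0},{"claw":1,"dx":0.2,"dy":0.9,"dz":0,"ax":0,"ay":0,"az":0},{"claw":1,"dx":0.2,"dy":0.9,"dz":0,"ax":0,"ay":0,"az":0},{"claw":1,"dx":0.2,"dy":0.9,"dz":0,"ax":0,"ay":0,"az":0},{"claw":1,"dx":0.2,"dy":0.9,"dz":0,"ax":0,"ay":0,"az":0}]' >/dev/null
python3 -m crank '[{"claw":1,"dx":0.2,"dy":0.9,"dz":0,"ax":0,"ay":0,"az":0},{"claw":1,"dx":0.2,"dy":0.9,"dz":0,"ax":0,"ay":0,"az":0},{"claw":1,"dx":0.2,"dy":0.9,"dz":0,"ax":0,"ay":0,"az":0},{"claw":1,"dx":0.2,"dy":0.9,"dz":0,"ax":0,"ay":0,"az":0},{"claw":1,"dx":0.2,"dy":0.9,"dz":0,"ax":0,"ay":0,"az":0},{"claw":1,"dx":0.2,"dy":0.9,"dz":0,"ax":0,"ay":0,"az":0},{"claw":1,"dx":0.2,"dy":0.9,"dz":0,"ax":0,"ay":0,"az":0},{"claw":1,"dx":0.1,"dy":0.9,"dz":0,"ax":0,"ay":0,"az":0}]' >/dev/null
python3 -m crank '[{"claw":1,"dx":0.1,"dy":0.9,"dz":0,"ax":0,"ay":0,"az":0},{"claw":1,"dx":0,"dy":0.5,"dz":0,"ax":0,"ay":0,"az":0},{"claw":1,"dx":0,"dy":0,"dz":0,"ax":0,"ay":0,"az":0},{"claw":1,"dx":0,"dy":0,"dz":0,"ax":0,"ay":0,"az":0}]' >/dev/null
python3 st.py .431 .364 .1025 180
```

```text
t23.57 p [0.4279 0.3662 0.2775] yaw 179.85 tilt 0.09 w 0.0496 g 20.0 F [-0.  -1.2 -3.3] j7 0.54
units (3cm) left: [-0.11 -0.07  5.83] az (6deg): -0.03
```

```bash
python3 -m crank '[{"claw":1,"dx":-0.1,"dy":-0.07,"dz":0.4,"ax":0,"ay":0,"az":0},{"claw":1,"dx":0,"dy":0,"dz":0.9,"ax":0,"ay":0,"az":0},{"claw":1,"dx":0,"dy":0,"dz":0.9,"ax":0,"ay":0,"az":0},{"claw":1,"dx":0,"dy":0,"dz":0.9,"ax":0,"ay":0,"az":0},{"claw":1,"dx":0,"dy":0,"dz":0.9,"ax":0,"ay":0,"az":0},{"claw":1,"dx":0,"dy":0,"dz":0.7,"ax":0,"ay":0,"az":0},{"claw":1,"dx":0,"dy":0,"dz":0.4,"ax":0,"ay":0,"az":0},{"claw":1,"dx":0,"dy":0,"dz":0,"ax":0,"ay":0,"az":0}]' >/dev/null
python3 -m crank '[{"claw":1,"dx":0,"dy":0,"dz":0,"ax":0,"ay":0,"az":0},{"claw":1,"dx":0,"dy":0,"dz":0,"ax":0,"ay":0,"az":0}]' >/dev/null
python3 st.py .431 .364 .1025 180
```

```text
t24.40 p [0.4329 0.3632 0.1265] yaw 179.65 tilt 0.10 w 0.0493 g 20.0 F [ 0.8 -0.7 -2.2] j7 0.45
units (3cm) left: [0.06 0.02 0.8 ] az (6deg): -0.06
```

```bash
python3 -m crank '[{"claw":1,"dx":0.05,"dy":0.02,"dz":0.3,"ax":0,"ay":0,"az":0},{"claw":1,"dx":0,"dy":0,"dz":0.3,"ax":0,"ay":0,"az":0},{"claw":1,"dx":0,"dy":0,"dz":0.15,"ax":0,"ay":0,"az":0},{"claw":1,"dx":0,"dy":0,"dz":0,"ax":0,"ay":0,"az":0},{"claw":1,"dx":0,"dy":0,"dz":0.05,"ax":0,"ay":0,"az":0},{"claw":1,"dx":0,"dy":0,"dz":0,"ax":0,"ay":0,"az":0},{"claw":1,"dx":0,"dy":0,"dz":0,"ax":0,"ay":0,"az":0}]' >/dev/null
python3 st.py .431 .364 .1025 180
python3 -m crank '[{"claw":-1,"dx":0,"dy":0,"dz":0,"ax":0,"ay":0,"az":0},{"claw":-1,"dx":0,"dy":0,"dz":0,"ax":0,"ay":0,"az":0},{"claw":-1,"dx":0,"dy":0,"dz":0,"ax":0,"ay":0,"az":0},{"claw":-1,"dx":0,"dy":0,"dz":0,"ax":0,"ay":0,"az":0},{"claw":-1,"dx":0,"dy":0,"dz":0,"ax":0,"ay":0,"az":0},{"claw":-1,"dx":0,"dy":0,"dz":0,"ax":0,"ay":0,"az":0}]' >/dev/null
python3 st.py
python3 -m crank '[{"claw":-1,"dx":0,"dy":0,"dz":-0.4,"ax":0,"ay":0,"az":0},{"claw":-1,"dx":0,"dy":0,"dz":-0.9,"ax":0,"ay":0,"az":0},{"claw":-1,"dx":0,"dy":0,"dz":-0.9,"ax":0,"ay":0,"az":0},{"claw":-1,"dx":0,"dy":0,"dz":-0.9,"ax":0,"ay":0,"az":0},{"claw":-1,"dx":0,"dy":0,"dz":-0.9,"ax":0,"ay":0,"az":0},{"claw":-1,"dx":0,"dy":0,"dz":-0.9,"ax":0,"ay":0,"az":0},{"claw":-1,"dx":0,"dy":0,"dz":-0.4,"ax":0,"ay":0,"az":0},{"claw":-1,"dx":0,"dy":-0.9,"dz":0,"ax":0,"ay":0,"az":0}]' >/dev/null
python3 -m crank '[{"claw":-1,"dx":-0.3,"dy":-1,"dz":0,"ax":0,"ay":0,"az":0},{"claw":-1,"dx":-0.3,"dy":-1,"dz":0,"ax":0,"ay":0,"az":0},{"claw":-1,"dx":-0.3,"dy":-1,"dz":0,"ax":0,"ay":0,"az":0},{"claw":-1,"dx":-0.3,"dy":-1,"dz":0,"ax":0,"ay":0,"az":0},{"claw":-1,"dx":-0.3,"dy":-1,"dz":0,"ax":0,"ay":0,"az":0},{"claw":-1,"dx":-0.3,"dy":-1,"dz":0,"ax":0,"ay":0,"az":0},{"claw":-1,"dx":-0.3,"dy":-1,"dz":0,"ax":0,"ay":0,"az":0},{"claw":-1,"dx":-0.3,"dy":-1,"dz":0,"ax":0,"ay":0,"az":0}]' >/dev/null
python3 st.py
```

```text
t24.98 p [0.4308 0.3639 0.1019] yaw 179.69 tilt 0.03 w 0.0495 g 20.0 F [-2.  -1.6  7.7] j7 0.43
units (3cm) left: [-0.01  0.   -0.02] az (6deg): -0.05
t25.48 p [0.4307 0.3636 0.1011] yaw 179.68 tilt 0.01 w 0.0810 g 0.0 F [-0.1  0.   0.5] j7 0.43
t26.82 p [0.5013 0.0947 0.2605] yaw 179.69 tilt 0.04 w 0.0873 g 0.0 F [ 0.1 -0.3 -0.1] j7 1.16
```

Now I'll turn to yaw ≈ 92° and take a wrist picture plus measurements of the now bare coasters.

```bash
python3 -m crank '[{"claw":-1,"dx":0,"dy":0,"dz":0,"ax":0,"ay":0,"az":0},{"claw":-1,"dx":0,"dy":0,"dz":0,"ax":0,"ay":0,"az":0}]' >/dev/null
python3 w.py w2
python3 -m crank '[{"claw":-1,"dx":0,"dy":0,"dz":0,"ax":0,"ay":0,"az":1},{"claw":-1,"dx":0,"dy":0,"dz":0,"ax":0,"ay":0,"az":1},{"claw":-1,"dx":0,"dy":0,"dz":0,"ax":0,"ay":0,"az":1},{"claw":-1,"dx":0,"dy":0,"dz":0,"ax":0,"ay":0,"az":1},{"claw":-1,"dx":0,"dy":0,"dz":0,"ax":0,"ay":0,"az":1},{"claw":-1,"dx":0,"dy":0,"dz":0,"ax":0,"ay":0,"az":1},{"claw":-1,"dx":0,"dy":0,"dz":0,"ax":0,"ay":0,"az":1},{"claw":-1,"dx":0,"dy":0,"dz":0,"ax":0,"ay":0,"az":1}]' >/dev/null
python3 -m crank '[{"claw":-1,"dx":0,"dy":0,"dz":0,"ax":0,"ay":0,"az":1},{"claw":-1,"dx":0,"dy":0,"dz":0,"ax":0,"ay":0,"az":1},{"claw":-1,"dx":0,"dy":0,"dz":0,"ax":0,"ay":0,"az":1},{"claw":-1,"dx":0,"dy":0,"dz":0,"ax":0,"ay":0,"az":1},{"claw":-1,"dx":0,"dy":0,"dz":0,"ax":0,"ay":0,"az":1},{"claw":-1,"dx":0,"dy":0,"dz":0,"ax":0,"ay":0,"az":1},{"claw":-1,"dx":0,"dy":0,"dz":0,"ax":0,"ay":0,"az":0.65},{"claw":-1,"dx":0,"dy":0,"dz":0,"ax":0,"ay":0,"az":0}]' >/dev/null
python3 w.py w3
cat > m.py <<'E'
import sys,pickle;from h import *
from bench import r
def all_(c,tag):
    full=(0,0,512,384)
    for n,hr,z,rad,s in(("blue",(108,122),.016,.04,170),("yellow",(22,32),.016,.04,170),("red",(0,6),.016,.04,170),("trivet",(80,100),.008,.09,120)):
        m=cv2.morphologyEx(blob(c,hr,full,s=s,v=60),cv2.MORPH_OPEN,np.ones((3,3)))
        k,l,st,ce=cv2.connectedComponentsWithStats(m)
        for i in range(1,k):
            if st[i,4]<300: continue
            h=hullpts((l==i).astype(np.uint8));q,e=circ(cast(c,h,z),rad)
            if e<.0025: print(tag,n,st[i,:5],q.round(4),e.round(4))
for f in sys.argv[1:]:
    c=r.camera("top") if f=="top" else pickle.load(open(f+".pkl","rb"))
    if f=="top": pickle.dump(c,open("top_last.pkl","wb"));cv2.imwrite("pics/top_last.png",c["color"][:,:,::-1])
    all_(c,f)
E
python3 m.py top w2 w3; python3 st.py .597 -.002 .26 91.8
```

```text
top blue [205 231  24  32 663] [0.5201 0.0878] 0.0022
top yellow [238 232  34  33 883] [ 0.5202 -0.0138] 0.0004
top red [280 233  34  34 900] [ 0.5212 -0.1135] 0.0002
top trivet [ 352  237   75   76 4168] [ 0.4767 -0.337 ] 0.0016
w2 blue [ 225  148   61   61 2913] [0.518  0.0887] 0.001
w2 yellow [ 146  149   63   61 3017] [ 0.5183 -0.0109] 0.0003
w2 red [  67  151   64   61 3040] [ 0.5196 -0.1105] 0.0002
w3 blue [ 244  143   62   61 2959] [0.5179 0.089 ] 0.001
w3 yellow [ 243  218   59   33 1572] [ 0.5184 -0.0108] 0.0002
w3 red [ 243  286   55   24 1063] [ 0.5198 -0.1099] 0.0004
t28.47 p [0.5008 0.0976 0.2603] yaw 92.06 tilt 0.00 w 0.0871 g 0.0 F [0.4 0.1 0.3] j7 -0.34
units (3cm) left: [-3.43  3.08  0.01] az (6deg): 0.04
```

View pics/w3.png

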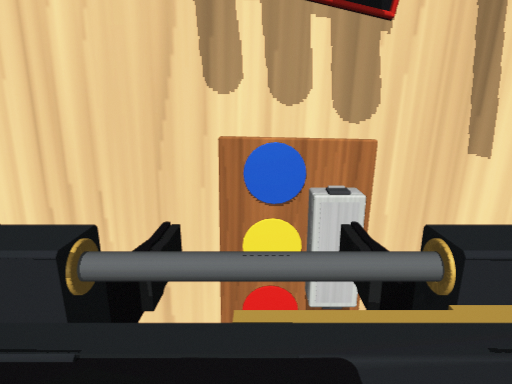

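View pics/top_last.png

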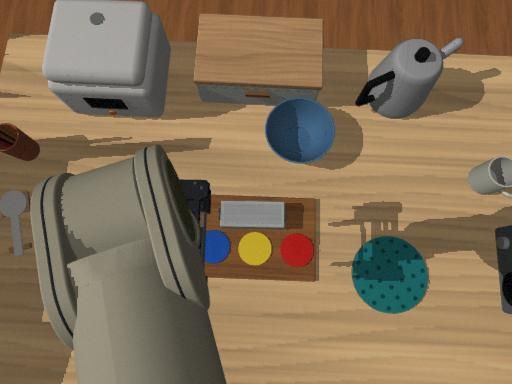

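The three objects are off the board; the wrist picture shows the tin at (336,247) and the coasters clear. I'll measure the tin from the same pictures.

Run:
```python
import pickle;from h import *
for f,roi in(("w2",(120,195,290,262)),("top_last",(215,195,290,235)),("w3",(306,185,372,310))):
    c=pickle.load(open(f+".pkl","rb"))
    m=blob(c,(0,180),roi,s=0,v=115,smax=50);m=cv2.morphologyEx(m,cv2.MORPH_OPEN,np.ones((5,5)));k,l,st,ce=cv2.connectedComponentsWithStats(m);i=1+st[1:,4].argmax()
    h=hullpts((l==i).astype(np.uint8));print(f,h.min(0),h.max(0),cv2.minAreaRect((cast(c,h,.054)[:,:2]*1000).astype(np.float32)))
c=pickle.load(open("w2.pkl","rb"));cv2.imwrite("pics/w2c.png",c["color"][:,:,::-1])
```

```text
w2 [180. 219.] [244. 250.] ((577.5494995117188, 36.56149673461914), (76.86835479736328, 40.00641632080078), 89.48783111572266)
top_last [220. 201.] [283. 226.] ((597.1807250976562, -3.0766067504882812), (58.918212890625, 147.12945556640625), 2.784281015396118)
w3 [311. 188.] [365. 251.] ((593.7813110351562, 42.90108108520508), (62.470298767089844, 79.57075500488281), 3.180861234664917)
```

View pics/w2c.png

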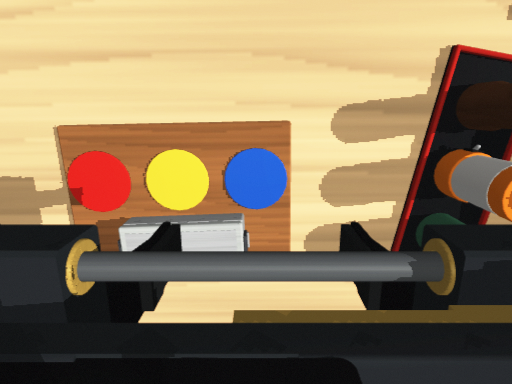

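The bare coasters read the same at both yaws, so the wrist values stand. The tin centre is about (.5945, 0). Next I move over it and come down.

```bash
python3 -m crank '[{"claw":-1,"dx":-0.8,"dy":0.75,"dz":0.5,"ax":0,"ay":0,"az":0},{"claw":-1,"dx":-0.8,"dy":0.75,"dz":0.5,"ax":0,"ay":0,"az":0},{"claw":-1,"dx":-0.8,"dy":0.75,"dz":0.5,"ax":0,"ay":0,"az":0},{"claw":-1,"dx":-0.8,"dy":0.75,"dz":0.5,"ax":0,"ay":0,"az":0},{"claw":-1,"dx":0,"dy":0,"dz":0.8,"ax":0,"ay":0,"az":0},{"claw":-1,"dx":0,"dy":0,"dz":0.8,"ax":0,"ay":0,"az":0},{"claw":-1,"dx":0,"dy":0,"dz":0,"ax":0,"ay":0,"az":0},{"claw":-1,"dx":0,"dy":0,"dz":0,"ax":0,"ay":0,"az":0}]' >/dev/null
python3 st.py .5945 0 .036 91.8
```

```text
t29.13 p [0.5935 0.0038 0.1518] yaw 91.95 tilt 0.13 w 0.0870 g 0.0 F [ 0.3 -0.5  1.2] j7 -0.28
units (3cm) left: [-0.13  0.04  3.86] az (6deg): 0.02
```

```bash
python3 -m crank '[{"claw":-1,"dx":-0.13,"dy":0.03,"dz":0.6,"ax":0,"ay":0,"az":0},{"claw":-1,"dx":0,"dy":0,"dz":0.8,"ax":0,"ay":0,"az":0},{"claw":-1,"dx":0,"dy":0,"dz":0.7,"ax":0,"ay":0,"az":0},{"claw":-1,"dx":0,"dy":0,"dz":0.5,"ax":0,"ay":0,"az":0},{"claw":-1,"dx":0,"dy":0,"dz":0,"ax":0,"ay":0,"az":0},{"claw":-1,"dx":0,"dy":0,"dz":0,"ax":0,"ay":0,"az":0}]' >/dev/null
python3 st.py .5945 0 .036 91.8
```

```text
t29.63 p [ 5.958e-01 -2.000e-04  7.590e-02] yaw 91.86 tilt 0.07 w 0.0868 g 0.0 F [ 0.6 -0.6  0.6] j7 -0.33
units (3cm) left: [ 0.01 -0.05  1.33] az (6deg): 0.01
```

```bash
python3 -m crank '[{"claw":-1,"dx":0,"dy":-0.05,"dz":0.4,"ax":0,"ay":0,"az":0},{"claw":-1,"dx":0,"dy":0,"dz":0.4,"ax":0,"ay":0,"az":0},{"claw":-1,"dx":0,"dy":0,"dz":0.4,"ax":0,"ay":0,"az":0},{"claw":-1,"dx":0,"dy":0,"dz":0.08,"ax":0,"ay":0,"az":0},{"claw":-1,"dx":0,"dy":0,"dz":0,"ax":0,"ay":0,"az":0},{"claw":-1,"dx":0,"dy":0,"dz":0,"ax":0,"ay":0,"az":0}]' >/dev/null
python3 st.py .5945 0 .036 91.8
python3 -m crank '[{"claw":1,"dx":0,"dy":0,"dz":0,"ax":0,"ay":0,"az":0},{"claw":1,"dx":0,"dy":0,"dz":0,"ax":0,"ay":0,"az":0},{"claw":1,"dx":0,"dy":0,"dz":0,"ax":0,"ay":0,"az":0},{"claw":1,"dx":0,"dy":0,"dz":0,"ax":0,"ay":0,"az":0},{"claw":1,"dx":0,"dy":0,"dz":0,"ax":0,"ay":0,"az":0},{"claw":1,"dx":0,"dy":0,"dz":0,"ax":0,"ay":0,"az":0},{"claw":1,"dx":0,"dy":0,"dz":0,"ax":0,"ay":0,"az":0}]' 30 >/dev/null
python3 st.py
python3 -m crank '[{"claw":1,"dx":0,"dy":0,"dz":-0.2,"ax":0,"ay":0,"az":0},{"claw":1,"dx":0,"dy":0,"dz":-0.5,"ax":0,"ay":0,"az":0},{"claw":1,"dx":0,"dy":0,"dz":-0.8,"ax":0,"ay":0,"az":0},{"claw":1,"dx":0,"dy":0,"dz":-0.8,"ax":0,"ay":0,"az":0},{"claw":1,"dx":0,"dy":0,"dz":-0.8,"ax":0,"ay":0,"az":0},{"claw":1,"dx":0,"dy":0,"dz":-0.4,"ax":0,"ay":0,"az":0},{"claw":1,"dx":0,"dy":0,"dz":0,"ax":0,"ay":0,"az":0},{"claw":1,"dx":0,"dy":0,"dz":0,"ax":0,"ay":0,"az":0}]' >/dev/null
python3 st.py .476 -.335 .14 91.8
```

```text
t30.13 p [ 0.5937 -0.0007  0.0358] yaw 91.80 tilt 0.02 w 0.0870 g 0.0 F [-0.6  0.2  0.1] j7 -0.35
units (3cm) left: [ 0.02  0.03 -0.01] az (6deg): -0.0
t30.72 p [ 0.5941 -0.0008  0.0362] yaw 91.78 tilt 0.06 w 0.0619 g 30.0 F [ 0.9 -0.4  1.4] j7 -0.35
t31.38 p [ 0.5937 -0.001   0.1409] yaw 91.77 tilt 0.04 w 0.0619 g 30.0 F [-0.7 -0.9 -3.4] j7 -0.29
units (3cm) left: [-11.01  -4.26   0.03] az (6deg): -0.0
```

```bash
python3 -m crank '[{"claw":1,"dx":-0.5,"dy":-0.2,"dz":0,"ax":0,"ay":0,"az":0},{"claw":1,"dx":-0.9,"dy":-0.4,"dz":0,"ax":0,"ay":0,"az":0},{"claw":1,"dx":-0.9,"dy":-0.4,"dz":0,"ax":0,"ay":0,"az":0},{"claw":1,"dx":-0.9,"dy":-0.4,"dz":0,"ax":0,"ay":0,"az":0},{"claw":1,"dx":-0.9,"dy":-0.4,"dz":0,"ax":0,"ay":0,"az":0},{"claw":1,"dx":-0.9,"dy":-0.4,"dz":0,"ax":0,"ay":0,"az":0},{"claw":1,"dx":-0.9,"dy":-0.4,"dz":0,"ax":0,"ay":0,"az":0},{"claw":1,"dx":-0.5,"dy":-0.2,"dz":0,"ax":0,"ay":0,"az":0}]' >/dev/null
python3 -m crank '[{"claw":1,"dx":0,"dy":0,"dz":0,"ax":0,"ay":0,"az":0},{"claw":1,"dx":0,"dy":0,"dz":0,"ax":0,"ay":0,"az":0},{"claw":1,"dx":0,"dy":0,"dz":0,"ax":0,"ay":0,"az":0}]' >/dev/null
python3 w.py w4; python3 m.py w4; python3 st.py .476 -.335 .14 91.8
```

```text
w4 yellow [243   0  61  13 558] [ 0.5185 -0.0113] 0.0002
w4 red [ 223   41   96   59 3869] [ 0.52   -0.1119] 0.0002
t32.35 p [ 0.5157 -0.1938  0.1401] yaw 91.89 tilt 0.09 w 0.0620 g 30.0 F [ 0.1  0.4 -2.5] j7 0.12
units (3cm) left: [-4.66 -1.48 -0.  ] az (6deg): 0.01
```

View pics/w4.png

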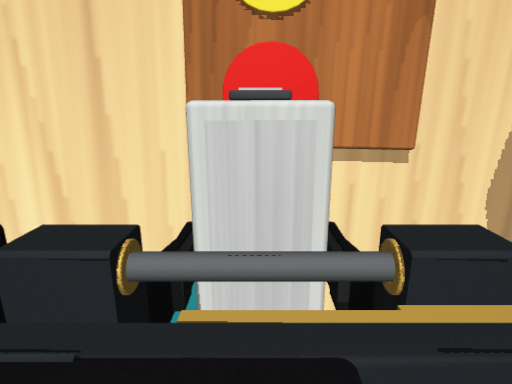

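The tin is held squarely, with its far edge at row 101 between columns 188 and 332. From that I get its offset in the grip, and I'll check the trivet from older views.

Run:
```python
import pickle;from h import *
c=pickle.load(open("w4.pkl","rb"))
P=cast(c,[[196,101],[260,101],[325,101]],.158);print("tin end",P.round(4))
c=pickle.load(open("w1.pkl","rb"))
m=blob(c,(80,100),(0,60,40,220),s=120);h=hullpts(m);h=h[h[:,0]>1];print("triv w1",circ(cast(c,h,.008),.09))
for n in("side","top"):
    c=pickle.load(open("d0.pkl","rb"))[n]
    m=blob(c,(80,100),(300,110,380,170) if n=="side" else (340,225,440,325),s=90,v=20)
    h=hullpts(cv2.morphologyEx(m,cv2.MORPH_OPEN,np.ones((3,3))));P=cast(c,h,.008);print(n,circ(P,.09),circ(P,.0895),cv2.minEnclosingCircle(P[:,:2].astype(np.float32)))
```

```text
tin end [[ 0.4866 -0.1216  0.158 ]
 [ 0.5122 -0.1207  0.158 ]
 [ 0.5383 -0.1199  0.158 ]]
triv w1 (array([ 0.47433626, -0.33108042]), np.float64(0.00024395184609654939))
side (array([ 0.47373908, -0.33174489]), np.float64(0.001212757322568127)) (array([ 0.47331595, -0.33187061]), np.float64(0.001047083765147084)) ((0.4722459018230438, -0.33151936531066895), 0.09107211977243423)
top (array([ 0.47623565, -0.3363888 ]), np.float64(0.0011145039834377613)) (array([ 0.47621966, -0.336251  ]), np.float64(0.0006277204640778915)) ((0.4766378402709961, -0.33612197637557983), 0.08955583721399307)
```

```bash
python3 -m crank '[{"claw":1,"dx":-0.5,"dy":-0.2,"dz":0,"ax":0,"ay":0,"az":0},{"claw":1,"dx":-0.9,"dy":-0.3,"dz":0,"ax":0,"ay":0,"az":0},{"claw":1,"dx":-0.9,"dy":-0.3,"dz":0,"ax":0,"ay":0,"az":0},{"claw":1,"dx":-0.9,"dy":-0.3,"dz":0,"ax":0,"ay":0,"az":0},{"claw":1,"dx":-0.9,"dy":-0.3,"dz":0,"ax":0,"ay":0,"az":0},{"claw":1,"dx":-0.3,"dy":-0.1,"dz":0,"ax":0,"ay":0,"az":0},{"claw":1,"dx":0,"dy":0,"dz":0.7,"ax":0,"ay":0,"az":0},{"claw":1,"dx":0,"dy":0,"dz":0.7,"ax":0,"ay":0,"az":0}]' >/dev/null
python3 -m crank '[{"claw":1,"dx":0,"dy":0,"dz":0.7,"ax":0,"ay":0,"az":0},{"claw":1,"dx":0,"dy":0,"dz":0,"ax":0,"ay":0,"az":0},{"claw":1,"dx":0,"dy":0,"dz":0,"ax":0,"ay":0,"az":0},{"claw":1,"dx":0,"dy":0,"dz":0,"ax":0,"ay":0,"az":0}]' >/dev/null
python3 st.py .474 -.3305 .0322 91.8
```

```text
t33.35 p [ 0.4759 -0.3281  0.0789] yaw 91.86 tilt 0.07 w 0.0617 g 30.0 F [-0.   0.3 -2.1] j7 0.33
units (3cm) left: [-0.08 -0.07  1.56] az (6deg): 0.01
```

```bash
python3 -m crank '[{"claw":1,"dx":-0.08,"dy":-0.07,"dz":0.4,"ax":0,"ay":0,"az":0},{"claw":1,"dx":0,"dy":0,"dz":0.5,"ax":0,"ay":0,"az":0},{"claw":1,"dx":0,"dy":0,"dz":0.4,"ax":0,"ay":0,"az":0},{"claw":1,"dx":0,"dy":0,"dz":0,"ax":0,"ay":0,"az":0},{"claw":1,"dx":0,"dy":0,"dz":0,"ax":0,"ay":0,"az":0},{"claw":1,"dx":0,"dy":0,"dz":0,"ax":0,"ay":0,"az":0}]' >/dev/null
python3 st.py .474 -.3305 .0322 91.8
```

```text
t33.85 p [ 0.4733 -0.3312  0.0395] yaw 91.80 tilt 0.05 w 0.0615 g 30.0 F [ 0.1  0.6 -2.1] j7 0.31
units (3cm) left: [0.02 0.02 0.24] az (6deg): -0.0
```

```bash
python3 -m crank '[{"claw":1,"dx":0.02,"dy":0.02,"dz":0.12,"ax":0,"ay":0,"az":0},{"claw":1,"dx":0,"dy":0,"dz":0.1,"ax":0,"ay":0,"az":0},{"claw":1,"dx":0,"dy":0,"dz":0.03,"ax":0,"ay":0,"az":0},{"claw":1,"dx":0,"dy":0,"dz":0,"ax":0,"ay":0,"az":0},{"claw":1,"dx":0,"dy":0,"dz":0,"ax":0,"ay":0,"az":0},{"claw":1,"dx":0,"dy":0,"dz":0,"ax":0,"ay":0,"az":0}]' >/dev/null
python3 st.py .474 -.3305 .0322 91.8
python3 -m crank '[{"claw":-1,"dx":0,"dy":0,"dz":0,"ax":0,"ay":0,"az":0},{"claw":-1,"dx":0,"dy":0,"dz":0,"ax":0,"ay":0,"az":0},{"claw":-1,"dx":0,"dy":0,"dz":0,"ax":0,"ay":0,"az":0},{"claw":-1,"dx":0,"dy":0,"dz":0,"ax":0,"ay":0,"az":0},{"claw":-1,"dx":0,"dy":0,"dz":0,"ax":0,"ay":0,"az":0},{"claw":-1,"dx":0,"dy":0,"dz":0,"ax":0,"ay":0,"az":0}]' >/dev/null
python3 st.py
python3 -m crank '[{"claw":-1,"dx":0,"dy":0,"dz":-0.3,"ax":0,"ay":0,"az":0},{"claw":-1,"dx":0,"dy":0,"dz":-0.8,"ax":0,"ay":0,"az":0},{"claw":-1,"dx":0,"dy":0,"dz":-1,"ax":0,"ay":0,"az":0},{"claw":-1,"dx":0,"dy":0,"dz":-1,"ax":0,"ay":0,"az":0},{"claw":-1,"dx":0,"dy":0,"dz":-1,"ax":0,"ay":0,"az":0},{"claw":-1,"dx":0,"dy":0,"dz":-1,"ax":0,"ay":0,"az":0},{"claw":-1,"dx":0,"dy":0,"dz":-1,"ax":0,"ay":0,"az":0},{"claw":-1,"dx":0.9,"dy":0,"dz":-1,"ax":0,"ay":0,"az":0}]' >/dev/null
python3 -m crank '[{"claw":-1,"dx":1,"dy":0,"dz":0,"ax":0,"ay":0,"az":0},{"claw":-1,"dx":1,"dy":0,"dz":0,"ax":0,"ay":0,"az":0},{"claw":-1,"dx":1,"dy":0,"dz":0,"ax":0,"ay":0,"az":0},{"claw":-1,"dx":1,"dy":0,"dz":0,"ax":0,"ay":0,"az":0},{"claw":-1,"dx":1,"dy":0,"dz":0,"ax":0,"ay":0,"az":0},{"claw":-1,"dx":1,"dy":0,"dz":0,"ax":0,"ay":0,"az":0},{"claw":-1,"dx":1,"dy":0,"dz":0,"ax":0,"ay":0,"az":0},{"claw":-1,"dx":1,"dy":0,"dz":0,"ax":0,"ay":0,"az":0}]' >/dev/null
python3 -m crank '[{"claw":-1,"dx":0,"dy":0,"dz":0,"ax":0,"ay":0,"az":-1},{"claw":-1,"dx":0,"dy":0,"dz":0,"ax":0,"ay":0,"az":-1},{"claw":-1,"dx":0,"dy":0,"dz":0,"ax":0,"ay":0,"az":-1},{"claw":-1,"dx":0,"dy":0,"dz":0,"ax":0,"ay":0,"az":-1},{"claw":-1,"dx":0,"dy":0,"dz":0,"ax":0,"ay":0,"az":-1},{"claw":-1,"dx":0,"dy":0,"dz":0,"ax":0,"ay":0,"az":-1},{"claw":-1,"dx":0,"dy":0,"dz":0,"ax":0,"ay":0,"az":-1},{"claw":-1,"dx":0,"dy":0,"dz":0,"ax":0,"ay":0,"az":-1}]' >/dev/null
python3 -m crank '[{"claw":-1,"dx":0,"dy":0,"dz":0,"ax":0,"ay":0,"az":-1},{"claw":-1,"dx":0,"dy":0,"dz":0,"ax":0,"ay":0,"az":-1},{"claw":-1,"dx":0,"dy":0,"dz":0,"ax":0,"ay":0,"az":-1},{"claw":-1,"dx":0,"dy":0,"dz":0,"ax":0,"ay":0,"az":-1},{"claw":-1,"dx":0,"dy":0,"dz":0,"ax":0,"ay":0,"az":-1},{"claw":-1,"dx":0,"dy":0,"dz":0,"ax":0,"ay":0,"az":-1},{"claw":-1,"dx":0,"dy":0,"dz":0,"ax":0,"ay":0,"az":-0.65},{"claw":-1,"dx":0,"dy":0,"dz":0,"ax":0,"ay":0,"az":0}]' >/dev/null
python3 st.py .431 .364 .26 180
python3 m.py top
python3 - <<'E'
import pickle;from h import *
from bench import r
c=pickle.load(open("top_last.pkl","rb"))
m=blob(c,(0,180),(350,235,430,315),s=0,v=100,smax=40);m=cv2.morphologyEx(m,cv2.MORPH_OPEN,np.ones((5,5)));h=hullpts(m)
print("tin",cv2.minAreaRect((cast(c,h,.05)[:,:2]*1000).astype(np.float32)))
P=cast(c,hullpts(blob(c,(80,100),(340,225,440,325),s=90,v=20)),.008);print("trivet",circ(P,.09))
a=c["color"][200:330,340:440];cv2.imwrite("pics/t5.png",cv2.resize(a,None,fx=4,fy=4)[:,:,::-1])
E
```

```text
t34.35 p [ 0.4739 -0.3306  0.0321] yaw 91.79 tilt 0.06 w 0.0615 g 30.0 F [-1.7  1.7  6. ] j7 0.30
units (3cm) left: [ 0.  0. -0.] az (6deg): -0.0
t34.85 p [ 0.4734 -0.3306  0.0313] yaw 91.79 tilt 0.00 w 0.0861 g 0.0 F [ 0.9  0.5 -0.2] j7 0.30
t37.52 p [ 0.4651 -0.0634  0.2449] yaw 179.90 tilt 0.04 w 0.0867 g 0.0 F [-1.4 -0.2 -0.1] j7 1.60
units (3cm) left: [ 1.16 14.24 -0.51] az (6deg): -0.02
top blue [197 230  32  33 803] [0.5197 0.0854] 0.0018
tin ((459.1859436035156, -366.4786376953125), (26.245119094848633, 81.91697692871094), 2.741182804107666)
trivet (array([ 0.47583738, -0.3343461 ]), np.float64(0.0012859451668841893))
```

View pics/top_last.png

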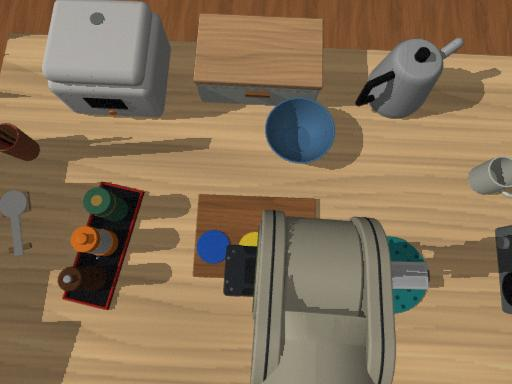

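All three stand on the tray. The arm hides the tin, so I'll check it once the arm is over the tray.

```bash
python3 -m crank '[{"claw":-1,"dx":0.1,"dy":0.8,"dz":0,"ax":0,"ay":0,"az":0},{"claw":-1,"dx":0.1,"dy":1,"dz":0,"ax":0,"ay":0,"az":0},{"claw":-1,"dx":0.1,"dy":1,"dz":0,"ax":0,"ay":0,"az":0},{"claw":-1,"dx":0.1,"dy":1,"dz":0,"ax":0,"ay":0,"az":0},{"claw":-1,"dx":0.1,"dy":1,"dz":0,"ax":0,"ay":0,"az":0},{"claw":-1,"dx":0.1,"dy":1,"dz":0,"ax":0,"ay":0,"az":0},{"claw":-1,"dx":0.1,"dy":1,"dz":0,"ax":0,"ay":0,"az":0},{"claw":-1,"dx":0.1,"dy":1,"dz":0,"ax":0,"ay":0,"az":0}]' >/dev/null
python3 -m crank '[{"claw":-1,"dx":0.1,"dy":1,"dz":0,"ax":0,"ay":0,"az":0},{"claw":-1,"dx":0.1,"dy":1,"dz":0,"ax":0,"ay":0,"az":0},{"claw":-1,"dx":0.1,"dy":1,"dz":0,"ax":0,"ay":0,"az":0},{"claw":-1,"dx":0.1,"dy":1,"dz":0,"ax":0,"ay":0,"az":0},{"claw":-1,"dx":0,"dy":1,"dz":0,"ax":0,"ay":0,"az":0},{"claw":-1,"dx":0,"dy":1,"dz":0,"ax":0,"ay":0,"az":0},{"claw":-1,"dx":0,"dy":0.4,"dz":0,"ax":0,"ay":0,"az":0},{"claw":-1,"dx":0,"dy":0,"dz":0,"ax":0,"ay":0,"az":0}]' >/dev/null
python3 -m crank '[{"claw":-1,"dx":0,"dy":0,"dz":0,"ax":0,"ay":0,"az":0},{"claw":-1,"dx":0,"dy":0,"dz":0,"ax":0,"ay":0,"az":0}]' >/dev/null
python3 st.py .4308 .3638 .102 180
python3 m.py top
cat > tin.py <<'E'
import pickle;from h import *
from bench import r
for n,roi,tr in(("top",(345,230,435,320),(340,225,440,325)),("side",(300,100,380,165),(300,100,380,165))):
    c=r.camera(n)
    m=blob(c,(0,180),roi,s=0,v=90,smax=45);m=cv2.morphologyEx(m,cv2.MORPH_OPEN,np.ones((5,5)));h=hullpts(m)
    print(n,"tin",cv2.minAreaRect((cast(c,h,.05)[:,:2]*1000).astype(np.float32)))
    P=cast(c,hullpts(cv2.morphologyEx(blob(c,(80,100),tr,s=90,v=20),cv2.MORPH_OPEN,np.ones((3,3)))),.008);print("trivet",circ(P,.09))
E
python3 tin.py
```

```text
t39.07 p [0.4318 0.3616 0.2444] yaw 179.57 tilt 0.04 w 0.0871 g 0.0 F [-0.6 -0.7  0.9] j7 0.51
units (3cm) left: [0.03 0.08 4.75] az (6deg): -0.07
top blue [197 230  32  33 824] [0.5194 0.0851] 0.0016
top yellow [238 232  34  34 886] [ 0.5201 -0.0138] 0.0005
top red [280 233  34  34 893] [ 0.5212 -0.1136] 0.0003
top trivet [355 237  62  24 991] [ 0.4738 -0.3367] 0.0021
top trivet [ 352  264   72   49 1272] [ 0.4784 -0.3371] 0.0012
top tin ((455.34527587890625, -310.83203125), (94.5045166015625, 26.143800735473633), 88.7767333984375)
trivet (array([ 0.47579182, -0.3362501 ]), np.float64(0.0012926001670729476))
side tin ((449.8744201660156, -222.8475341796875), (13.53041934967041, 30.82145881652832), 3.704927682876587)
trivet (array([ 0.47294341, -0.3312727 ]), np.float64(0.004045243720696808))
```

Run:
```python
import pickle,cv2
c=pickle.load(open("top_last.pkl","rb"))
cv2.imwrite("pics/t6.png",cv2.resize(c["color"][180:330,180:440],None,fx=3,fy=3,interpolation=cv2.INTER_CUBIC)[:,:,::-1])
```

```text
(no output)
```

View pics/t6.png

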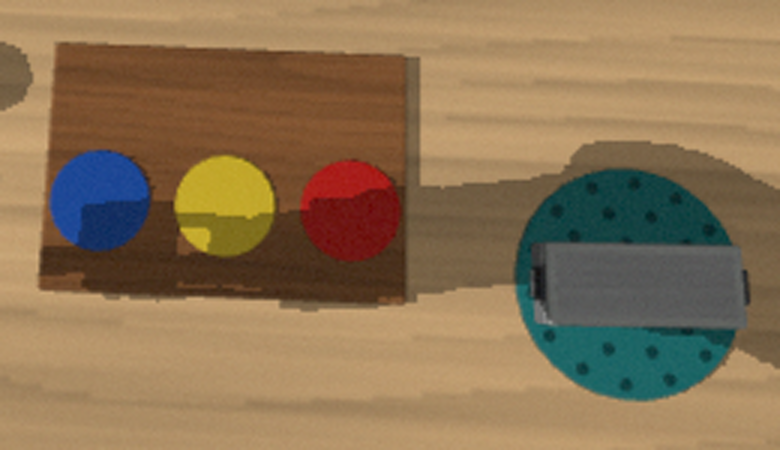

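The tin lies flat on the trivet. The corners of its top are at crop (546,243), (741,247), (745,327) and (548,323).

Run:
```python
import pickle;from h import *
c=pickle.load(open("top_last.pkl","rb"))
uv=(np.array([[546,243],[741,247],[745,327],[548,323]])+.5)/3-.5+180
P=cast(c,uv,.05);print(P.round(4),P.mean(0).round(4))
```

```text
[[ 0.5012 -0.259   0.05  ]
 [ 0.5054 -0.4073  0.05  ]
 [ 0.4465 -0.407   0.05  ]
 [ 0.4424 -0.2596  0.05  ]] [ 0.4739 -0.3332  0.05  ]
```

The tin agrees with the trivet centre within about 3 mm. Now I pick up the mill.

```bash
python3 -m crank '[{"claw":-1,"dx":0.03,"dy":0.08,"dz":0.4,"ax":0,"ay":0,"az":0},{"claw":-1,"dx":0,"dy":0,"dz":0.8,"ax":0,"ay":0,"az":0},{"claw":-1,"dx":0,"dy":0,"dz":0.8,"ax":0,"ay":0,"az":0},{"claw":-1,"dx":0,"dy":0,"dz":0.8,"ax":0,"ay":0,"az":0},{"claw":-1,"dx":0,"dy":0,"dz":0.8,"ax":0,"ay":0,"az":0},{"claw":-1,"dx":0,"dy":0,"dz":0.5,"ax":0,"ay":0,"az":0},{"claw":-1,"dx":0,"dy":0,"dz":0.4,"ax":0,"ay":0,"az":0},{"claw":-1,"dx":0,"dy":0,"dz":0,"ax":0,"ay":0,"az":0}]' >/dev/null
python3 -m crank '[{"claw":-1,"dx":0,"dy":0,"dz":0,"ax":0,"ay":0,"az":0},{"claw":-1,"dx":0,"dy":0,"dz":0,"ax":0,"ay":0,"az":0}]' >/dev/null
python3 st.py .4308 .3638 .102 180
```

```text
t40.05 p [0.4309 0.3656 0.1105] yaw 179.69 tilt 0.09 w 0.0871 g 0.0 F [0.5 0.4 0.1] j7 0.42
units (3cm) left: [ 0.   -0.06  0.28] az (6deg): -0.05
```

```bash
python3 -m crank '[{"claw":-1,"dx":0,"dy":-0.06,"dz":0.28,"ax":0,"ay":0,"az":0},{"claw":-1,"dx":0,"dy":0,"dz":0,"ax":0,"ay":0,"az":0},{"claw":-1,"dx":0,"dy":0,"dz":0,"ax":0,"ay":0,"az":0}]' >/dev/null
python3 st.py .4308 .3638 .102 180
python3 -m crank '[{"claw":1,"dx":0,"dy":0,"dz":0,"ax":0,"ay":0,"az":0},{"claw":1,"dx":0,"dy":0,"dz":0,"ax":0,"ay":0,"az":0},{"claw":1,"dx":0,"dy":0,"dz":0,"ax":0,"ay":0,"az":0},{"claw":1,"dx":0,"dy":0,"dz":0,"ax":0,"ay":0,"az":0},{"claw":1,"dx":0,"dy":0,"dz":0,"ax":0,"ay":0,"az":0},{"claw":1,"dx":0,"dy":0,"dz":0,"ax":0,"ay":0,"az":0},{"claw":1,"dx":0,"dy":0,"dz":0,"ax":0,"ay":0,"az":0},{"claw":1,"dx":0,"dy":0,"dz":0,"ax":0,"ay":0,"az":0}]' 20 >/dev/null
python3 st.py
python3 -m crank '[{"claw":1,"dx":0,"dy":0,"dz":-0.2,"ax":0,"ay":0,"az":0},{"claw":1,"dx":0,"dy":0,"dz":-0.5,"ax":0,"ay":0,"az":0},{"claw":1,"dx":0,"dy":0,"dz":-0.9,"ax":0,"ay":0,"az":0},{"claw":1,"dx":0,"dy":0,"dz":-0.9,"ax":0,"ay":0,"az":0},{"claw":1,"dx":0,"dy":0,"dz":-0.9,"ax":0,"ay":0,"az":0},{"claw":1,"dx":0,"dy":0,"dz":-0.9,"ax":0,"ay":0,"az":0},{"claw":1,"dx":0,"dy":0,"dz":-0.8,"ax":0,"ay":0,"az":0},{"claw":1,"dx":0,"dy":-0.4,"dz":-0.4,"ax":0,"ay":0,"az":0}]' >/dev/null
python3 st.py .5197 -.1115 .27 180
```

```text
t40.30 p [0.4307 0.3629 0.1009] yaw 179.67 tilt 0.02 w 0.0872 g 0.0 F [-0.2 -0.  -0. ] j7 0.42
units (3cm) left: [-0.    0.03 -0.04] az (6deg): -0.06
t40.97 p [0.4306 0.3632 0.1009] yaw 179.69 tilt 0.01 w 0.0496 g 20.0 F [-0.1  1.2 -0.6] j7 0.42
t41.63 p [0.4297 0.3538 0.2703] yaw 179.86 tilt 0.26 w 0.0491 g 20.0 F [-1.2  0.5 -1.2] j7 0.55
units (3cm) left: [ -3.04 -15.5   -0.04] az (6deg): -0.02
```

```bash
python3 -m crank '[{"claw":1,"dx":-0.1,"dy":-0.7,"dz":0,"ax":0,"ay":0,"az":0},{"claw":1,"dx":-0.2,"dy":-0.9,"dz":0,"ax":0,"ay":0,"az":0},{"claw":1,"dx":-0.2,"dy":-0.9,"dz":0,"ax":0,"ay":0,"az":0},{"claw":1,"dx":-0.2,"dy":-0.9,"dz":0,"ax":0,"ay":0,"az":0},{"claw":1,"dx":-0.2,"dy":-0.9,"dz":0,"ax":0,"ay":0,"az":0},{"claw":1,"dx":-0.2,"dy":-0.9,"dz":0,"ax":0,"ay":0,"az":0},{"claw":1,"dx":-0.2,"dy":-0.9,"dz":0,"ax":0,"ay":0,"az":0},{"claw":1,"dx":-0.2,"dy":-0.9,"dz":0,"ax":0,"ay":0,"az":0}]' >/dev/null
python3 -m crank '[{"claw":1,"dx":-0.2,"dy":-0.9,"dz":0,"ax":0,"ay":0,"az":0},{"claw":1,"dx":-0.2,"dy":-0.9,"dz":0,"ax":0,"ay":0,"az":0},{"claw":1,"dx":-0.2,"dy":-0.9,"dz":0,"ax":0,"ay":0,"az":0},{"claw":1,"dx":-0.2,"dy":-0.9,"dz":0,"ax":0,"ay":0,"az":0},{"claw":1,"dx":-0.2,"dy":-0.9,"dz":0,"ax":0,"ay":0,"az":0},{"claw":1,"dx":-0.2,"dy":-0.9,"dz":0,"ax":0,"ay":0,"az":0},{"claw":1,"dx":-0.2,"dy":-0.9,"dz":0,"ax":0,"ay":0,"az":0},{"claw":1,"dx":-0.1,"dy":-0.9,"dz":0,"ax":0,"ay":0,"az":0}]' >/dev/null
python3 -m crank '[{"claw":1,"dx":0,"dy":-0.9,"dz":0,"ax":0,"ay":0,"az":0},{"claw":1,"dx":0,"dy":-0.4,"dz":0,"ax":0,"ay":0,"az":0},{"claw":1,"dx":0,"dy":0,"dz":0,"ax":0,"ay":0,"az":0},{"claw":1,"dx":0,"dy":0,"dz":0,"ax":0,"ay":0,"az":0},{"claw":1,"dx":0,"dy":0,"dz":0,"ax":0,"ay":0,"az":0}]' >/dev/null
python3 st.py .5197 -.1115 .1119 180
```

```text
t43.38 p [ 0.518  -0.1126  0.2666] yaw 179.80 tilt 0.03 w 0.0494 g 20.0 F [-0.5  1.2 -1.9] j7 1.54
units (3cm) left: [-0.05  0.04  5.16] az (6deg): -0.03
```

```bash
python3 -m crank '[{"claw":1,"dx":-0.05,"dy":0.03,"dz":0.4,"ax":0,"ay":0,"az":0},{"claw":1,"dx":0,"dy":0,"dz":0.8,"ax":0,"ay":0,"az":0},{"claw":1,"dx":0,"dy":0,"dz":0.8,"ax":0,"ay":0,"az":0},{"claw":1,"dx":0,"dy":0,"dz":0.8,"ax":0,"ay":0,"az":0},{"claw":1,"dx":0,"dy":0,"dz":0.8,"ax":0,"ay":0,"az":0},{"claw":1,"dx":0,"dy":0,"dz":0.5,"ax":0,"ay":0,"az":0},{"claw":1,"dx":0,"dy":0,"dz":0.4,"ax":0,"ay":0,"az":0},{"claw":1,"dx":0,"dy":0,"dz":0,"ax":0,"ay":0,"az":0}]' >/dev/null
python3 -m crank '[{"claw":1,"dx":0,"dy":0,"dz":0,"ax":0,"ay":0,"az":0},{"claw":1,"dx":0,"dy":0,"dz":0,"ax":0,"ay":0,"az":0},{"claw":1,"dx":0,"dy":0,"dz":0,"ax":0,"ay":0,"az":0}]' >/dev/null
python3 st.py .5197 -.1115 .1119 180
```

```text
t44.30 p [ 0.5202 -0.1133  0.1321] yaw 179.70 tilt 0.11 w 0.0496 g 20.0 F [ 0.3  0.2 -1.4] j7 1.44
units (3cm) left: [0.02 0.06 0.67] az (6deg): -0.05
```

```bash
python3 -m crank '[{"claw":1,"dx":0.02,"dy":0.06,"dz":0.2,"ax":0,"ay":0,"az":0},{"claw":1,"dx":0,"dy":0,"dz":0.2,"ax":0,"ay":0,"az":0},{"claw":1,"dx":0,"dy":0,"dz":0.15,"ax":0,"ay":0,"az":0},{"claw":1,"dx":0,"dy":0,"dz":0,"ax":0,"ay":0,"az":0},{"claw":1,"dx":0,"dy":0,"dz":0,"ax":0,"ay":0,"az":0}]' >/dev/null
python3 st.py .5197 -.1115 .1119 180
```

```text
t44.72 p [ 0.5186 -0.1116  0.1141] yaw 179.69 tilt 0.04 w 0.0495 g 20.0 F [ 0.4  0.1 -1.8] j7 1.42
units (3cm) left: [-0.04  0.    0.07] az (6deg): -0.05
```

Lower to contact, release, rise and go back for the lantern at (.5144, .3490).

```bash
python3 -m crank '[{"claw":1,"dx":-0.03,"dy":0,"dz":0.05,"ax":0,"ay":0,"az":0},{"claw":1,"dx":0,"dy":0,"dz":0.04,"ax":0,"ay":0,"az":0},{"claw":1,"dx":0,"dy":0,"dz":0,"ax":0,"ay":0,"az":0},{"claw":1,"dx":0,"dy":0,"dz":0,"ax":0,"ay":0,"az":0}]' >/dev/null
python3 st.py .5197 -.1115 .1119 180
python3 -m crank '[{"claw":-1,"dx":0,"dy":0,"dz":0,"ax":0,"ay":0,"az":0},{"claw":-1,"dx":0,"dy":0,"dz":0,"ax":0,"ay":0,"az":0},{"claw":-1,"dx":0,"dy":0,"dz":0,"ax":0,"ay":0,"az":0},{"claw":-1,"dx":0,"dy":0,"dz":0,"ax":0,"ay":0,"az":0},{"claw":-1,"dx":0,"dy":0,"dz":0,"ax":0,"ay":0,"az":0},{"claw":-1,"dx":0,"dy":0,"dz":0,"ax":0,"ay":0,"az":0}]' >/dev/null
python3 -m crank '[{"claw":-1,"dx":0,"dy":0,"dz":-0.4,"ax":0,"ay":0,"az":0},{"claw":-1,"dx":0,"dy":0,"dz":-0.9,"ax":0,"ay":0,"az":0},{"claw":-1,"dx":0,"dy":0,"dz":-0.9,"ax":0,"ay":0,"az":0},{"claw":-1,"dx":0,"dy":0,"dz":-0.9,"ax":0,"ay":0,"az":0},{"claw":-1,"dx":0,"dy":0,"dz":-0.9,"ax":0,"ay":0,"az":0},{"claw":-1,"dx":0,"dy":0.4,"dz":-0.4,"ax":0,"ay":0,"az":0},{"claw":-1,"dx":0,"dy":1,"dz":0,"ax":0,"ay":0,"az":0},{"claw":-1,"dx":0,"dy":1,"dz":0,"ax":0,"ay":0,"az":0}]' >/dev/null
python3 -m crank '[{"claw":-1,"dx":0,"dy":1,"dz":0,"ax":0,"ay":0,"az":0},{"claw":-1,"dx":0,"dy":1,"dz":0,"ax":0,"ay":0,"az":0},{"claw":-1,"dx":0,"dy":1,"dz":0,"ax":0,"ay":0,"az":0},{"claw":-1,"dx":0,"dy":1,"dz":0,"ax":0,"ay":0,"az":0},{"claw":-1,"dx":0,"dy":1,"dz":0,"ax":0,"ay":0,"az":0},{"claw":-1,"dx":0,"dy":1,"dz":0,"ax":0,"ay":0,"az":0},{"claw":-1,"dx":0,"dy":1,"dz":0,"ax":0,"ay":0,"az":0},{"claw":-1,"dx":0,"dy":1,"dz":0,"ax":0,"ay":0,"az":0}]' >/dev/null
python3 -m crank '[{"claw":-1,"dx":0,"dy":1,"dz":0,"ax":0,"ay":0,"az":0},{"claw":-1,"dx":0,"dy":1,"dz":0,"ax":0,"ay":0,"az":0},{"claw":-1,"dx":0,"dy":1,"dz":0,"ax":0,"ay":0,"az":0},{"claw":-1,"dx":0,"dy":1,"dz":0,"ax":0,"ay":0,"az":0},{"claw":-1,"dx":0,"dy":0.8,"dz":0,"ax":0,"ay":0,"az":0},{"claw":-1,"dx":0,"dy":0,"dz":0,"ax":0,"ay":0,"az":0},{"claw":-1,"dx":0,"dy":0,"dz":0,"ax":0,"ay":0,"az":0},{"claw":-1,"dx":0,"dy":0,"dz":0,"ax":0,"ay":0,"az":0}]' >/dev/null
python3 st.py .5144 .349 .092 180; python3 m.py top
python3 - <<'E'
import pickle,cv2
c=pickle.load(open("top_last.pkl","rb"))
cv2.imwrite("pics/t7.png",cv2.resize(c["color"][180:330,180:440],None,fx=3,fy=3,interpolation=cv2.INTER_CUBIC)[:,:,::-1])
E
```

```text
t45.05 p [ 0.52   -0.1116  0.1119] yaw 179.69 tilt 0.03 w 0.0498 g 20.0 F [ 0.1  0.4 -1.4] j7 1.42
units (3cm) left: [0.01 0.   0.  ] az (6deg): -0.05
t47.55 p [0.5221 0.3442 0.2438] yaw 179.70 tilt 0.02 w 0.0869 g 0.0 F [-0.1 -0.   0.2] j7 0.61
units (3cm) left: [0.26 0.16 5.06] az (6deg): -0.05
top blue [197 231  32  32 811] [0.5209 0.0855] 0.0017
top yellow [238 232  34  33 882] [ 0.52   -0.0139] 0.0005
top red [280 234  31  33 328] [ 0.5213 -0.1135] 0.0006
top trivet [ 352  237   72   76 2345] [ 0.4761 -0.3374] 0.0015
```

View pics/t7.png

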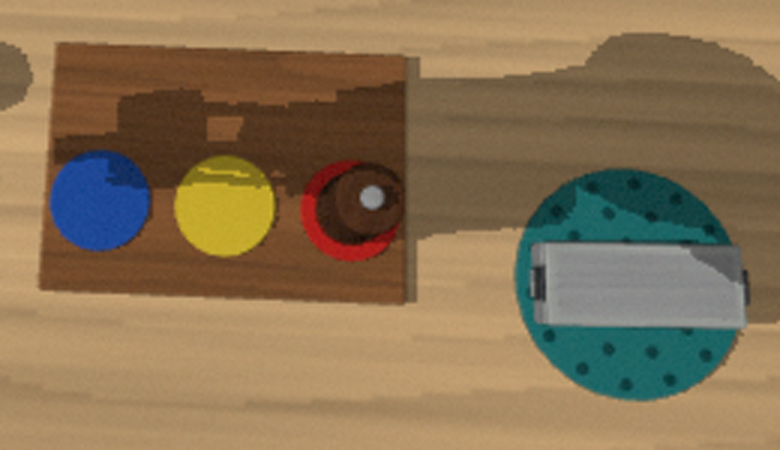

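The mill stands on red. Its knob is at full-frame (304,245.7), against (304.2,246) at the start. Now the lantern.

```bash
python3 -m crank '[{"claw":-1,"dx":0.26,"dy":0.16,"dz":0.4,"ax":0,"ay":0,"az":0},{"claw":-1,"dx":0,"dy":0,"dz":0.8,"ax":0,"ay":0,"az":0},{"claw":-1,"dx":0,"dy":0,"dz":0.8,"ax":0,"ay":0,"az":0},{"claw":-1,"dx":0,"dy":0,"dz":0.8,"ax":0,"ay":0,"az":0},{"claw":-1,"dx":0,"dy":0,"dz":0.8,"ax":0,"ay":0,"az":0},{"claw":-1,"dx":0,"dy":0,"dz":0.7,"ax":0,"ay":0,"az":0},{"claw":-1,"dx":0,"dy":0,"dz":0.4,"ax":0,"ay":0,"az":0},{"claw":-1,"dx":0,"dy":0,"dz":0,"ax":0,"ay":0,"az":0}]' >/dev/null
python3 -m crank '[{"claw":-1,"dx":0,"dy":0,"dz":0,"ax":0,"ay":0,"az":0},{"claw":-1,"dx":0,"dy":0,"dz":0,"ax":0,"ay":0,"az":0}]' >/dev/null
python3 st.py .5144 .349 .091 180
```

```text
t48.43 p [0.5152 0.3494 0.1043] yaw 179.65 tilt 0.11 w 0.0868 g 0.0 F [-0.3  1.1 -0.2] j7 0.52
units (3cm) left: [ 0.03 -0.01  0.44] az (6deg): -0.06
```

```bash
python3 -m crank '[{"claw":-1,"dx":0.03,"dy":-0.01,"dz":0.42,"ax":0,"ay":0,"az":0},{"claw":-1,"dx":0,"dy":0,"dz":0,"ax":0,"ay":0,"az":0},{"claw":-1,"dx":0,"dy":0,"dz":0,"ax":0,"ay":0,"az":0}]' >/dev/null
python3 st.py .5144 .349 .091 180
python3 -m crank '[{"claw":1,"dx":0,"dy":0,"dz":0,"ax":0,"ay":0,"az":0},{"claw":1,"dx":0,"dy":0,"dz":0,"ax":0,"ay":0,"az":0},{"claw":1,"dx":0,"dy":0,"dz":0,"ax":0,"ay":0,"az":0},{"claw":1,"dx":0,"dy":0,"dz":0,"ax":0,"ay":0,"az":0},{"claw":1,"dx":0,"dy":0,"dz":0,"ax":0,"ay":0,"az":0},{"claw":1,"dx":0,"dy":0,"dz":0,"ax":0,"ay":0,"az":0},{"claw":1,"dx":0,"dy":0,"dz":0,"ax":0,"ay":0,"az":0},{"claw":1,"dx":0,"dy":0,"dz":0,"ax":0,"ay":0,"az":0}]' 20 >/dev/null
python3 st.py
python3 -m crank '[{"claw":1,"dx":0,"dy":0,"dz":-0.2,"ax":0,"ay":0,"az":0},{"claw":1,"dx":0,"dy":0,"dz":-0.5,"ax":0,"ay":0,"az":0},{"claw":1,"dx":0,"dy":0,"dz":-0.9,"ax":0,"ay":0,"az":0},{"claw":1,"dx":0,"dy":0,"dz":-0.9,"ax":0,"ay":0,"az":0},{"claw":1,"dx":0,"dy":0,"dz":-0.9,"ax":0,"ay":0,"az":0},{"claw":1,"dx":0,"dy":0,"dz":-0.9,"ax":0,"ay":0,"az":0},{"claw":1,"dx":0,"dy":0,"dz":-0.8,"ax":0,"ay":0,"az":0},{"claw":1,"dx":0,"dy":-0.4,"dz":-0.7,"ax":0,"ay":0,"az":0}]' >/dev/null
python3 st.py .519 -.012 .27 180
```

```text
t48.68 p [0.5134 0.3486 0.0899] yaw 179.69 tilt 0.04 w 0.0870 g 0.0 F [-0.4 -0.3  1.7] j7 0.51
units (3cm) left: [-0.03  0.01 -0.04] az (6deg): -0.05
t49.35 p [0.5136 0.349  0.0902] yaw 179.69 tilt 0.01 w 0.0557 g 20.0 F [0.1 0.4 0.9] j7 0.51
t50.02 p [0.5122 0.3391 0.2672] yaw 179.87 tilt 0.14 w 0.0558 g 20.0 F [-1.4  0.1 -2.6] j7 0.62
units (3cm) left: [ -0.25 -11.7   -0.12] az (6deg): -0.02
```

```bash
python3 -m crank '[{"claw":1,"dx":0,"dy":-0.7,"dz":0,"ax":0,"ay":0,"az":0},{"claw":1,"dx":0,"dy":-0.9,"dz":0,"ax":0,"ay":0,"az":0},{"claw":1,"dx":0,"dy":-0.9,"dz":0,"ax":0,"ay":0,"az":0},{"claw":1,"dx":0,"dy":-0.9,"dz":0,"ax":0,"ay":0,"az":0},{"claw":1,"dx":0,"dy":-0.9,"dz":0,"ax":0,"ay":0,"az":0},{"claw":1,"dx":0,"dy":-0.9,"dz":0,"ax":0,"ay":0,"az":0},{"claw":1,"dx":-0.1,"dy":-0.9,"dz":0,"ax":0,"ay":0,"az":0},{"claw":1,"dx":-0.1,"dy":-0.9,"dz":0,"ax":0,"ay":0,"az":0}]' >/dev/null
python3 -m crank '[{"claw":1,"dx":0,"dy":-0.9,"dz":0,"ax":0,"ay":0,"az":0},{"claw":1,"dx":0,"dy":-0.9,"dz":0,"ax":0,"ay":0,"az":0},{"claw":1,"dx":0,"dy":-0.9,"dz":0,"ax":0,"ay":0,"az":0},{"claw":1,"dx":0,"dy":-0.9,"dz":0,"ax":0,"ay":0,"az":0},{"claw":1,"dx":0,"dy":-0.9,"dz":0,"ax":0,"ay":0,"az":0},{"claw":1,"dx":0,"dy":-0.1,"dz":0,"ax":0,"ay":0,"az":0},{"claw":1,"dx":0,"dy":0,"dz":0,"ax":0,"ay":0,"az":0},{"claw":1,"dx":0,"dy":0,"dz":0,"ax":0,"ay":0,"az":0}]' >/dev/null
python3 st.py .5185 -.012 .1015 180
```

```text
t51.35 p [ 0.5175 -0.0102  0.2648] yaw 179.72 tilt 0.03 w 0.0553 g 20.0 F [ 0.4  0.7 -2.3] j7 1.35
units (3cm) left: [-0.03 -0.06  5.44] az (6deg): -0.05
```

```bash
python3 -m crank '[{"claw":1,"dx":-0.03,"dy":-0.06,"dz":0.4,"ax":0,"ay":0,"az":0},{"claw":1,"dx":0,"dy":0,"dz":0.8,"ax":0,"ay":0,"az":0},{"claw":1,"dx":0,"dy":0,"dz":0.8,"ax":0,"ay":0,"az":0},{"claw":1,"dx":0,"dy":0,"dz":0.8,"ax":0,"ay":0,"az":0},{"claw":1,"dx":0,"dy":0,"dz":0.8,"ax":0,"ay":0,"az":0},{"claw":1,"dx":0,"dy":0,"dz":0.6,"ax":0,"ay":0,"az":0},{"claw":1,"dx":0,"dy":0,"dz":0.5,"ax":0,"ay":0,"az":0},{"claw":1,"dx":0,"dy":0,"dz":0,"ax":0,"ay":0,"az":0}]' >/dev/null
python3 -m crank '[{"claw":1,"dx":0,"dy":0,"dz":0,"ax":0,"ay":0,"az":0},{"claw":1,"dx":0,"dy":0,"dz":0,"ax":0,"ay":0,"az":0},{"claw":1,"dx":0,"dy":0,"dz":0,"ax":0,"ay":0,"az":0}]' >/dev/null
python3 st.py .5185 -.012 .1015 180
```

```text
t52.27 p [ 0.5192 -0.0125  0.1242] yaw 179.72 tilt 0.10 w 0.0555 g 20.0 F [-0.3  0.4 -3.2] j7 1.24
units (3cm) left: [0.02 0.02 0.76] az (6deg): -0.05
```

```bash
python3 -m crank '[{"claw":1,"dx":0.02,"dy":0.02,"dz":0.25,"ax":0,"ay":0,"az":0},{"claw":1,"dx":0,"dy":0,"dz":0.25,"ax":0,"ay":0,"az":0},{"claw":1,"dx":0,"dy":0,"dz":0.15,"ax":0,"ay":0,"az":0},{"claw":1,"dx":0,"dy":0,"dz":0,"ax":0,"ay":0,"az":0},{"claw":1,"dx":0,"dy":0,"dz":0.06,"ax":0,"ay":0,"az":0},{"claw":1,"dx":0,"dy":0,"dz":0.04,"ax":0,"ay":0,"az":0},{"claw":1,"dx":0,"dy":0,"dz":0,"ax":0,"ay":0,"az":0},{"claw":1,"dx":0,"dy":0,"dz":0,"ax":0,"ay":0,"az":0}]' >/dev/null
python3 st.py .5185 -.012 .1012 180
```

```text
t52.93 p [ 0.5182 -0.0122  0.1011] yaw 179.69 tilt 0.04 w 0.0559 g 20.0 F [-2.1  0.4  2.7] j7 1.21
units (3cm) left: [-0.01  0.01 -0.  ] az (6deg): -0.05
```

Contact made. Release, rise and go to the caddy at (.5986, .3337).

```bash
python3 -m crank '[{"claw":-1,"dx":0,"dy":0,"dz":0,"ax":0,"ay":0,"az":0},{"claw":-1,"dx":0,"dy":0,"dz":0,"ax":0,"ay":0,"az":0},{"claw":-1,"dx":0,"dy":0,"dz":0,"ax":0,"ay":0,"az":0},{"claw":-1,"dx":0,"dy":0,"dz":0,"ax":0,"ay":0,"az":0},{"claw":-1,"dx":0,"dy":0,"dz":0,"ax":0,"ay":0,"az":0},{"claw":-1,"dx":0,"dy":0,"dz":0,"ax":0,"ay":0,"az":0}]' >/dev/null
python3 -m crank '[{"claw":-1,"dx":0,"dy":0,"dz":-0.4,"ax":0,"ay":0,"az":0},{"claw":-1,"dx":0,"dy":0,"dz":-0.9,"ax":0,"ay":0,"az":0},{"claw":-1,"dx":0,"dy":0,"dz":-0.9,"ax":0,"ay":0,"az":0},{"claw":-1,"dx":0,"dy":0,"dz":-0.9,"ax":0,"ay":0,"az":0},{"claw":-1,"dx":0,"dy":0,"dz":-0.9,"ax":0,"ay":0,"az":0},{"claw":-1,"dx":0,"dy":0.4,"dz":-0.7,"ax":0,"ay":0,"az":0},{"claw":-1,"dx":0,"dy":1,"dz":0,"ax":0,"ay":0,"az":0},{"claw":-1,"dx":-0.2,"dy":1,"dz":0,"ax":0,"ay":0,"az":0}]' >/dev/null
python3 -m crank '[{"claw":-1,"dx":-0.3,"dy":1,"dz":0,"ax":0,"ay":0,"az":0},{"claw":-1,"dx":-0.3,"dy":1,"dz":0,"ax":0,"ay":0,"az":0},{"claw":-1,"dx":-0.3,"dy":1,"dz":0,"ax":0,"ay":0,"az":0},{"claw":-1,"dx":-0.3,"dy":1,"dz":0,"ax":0,"ay":0,"az":0},{"claw":-1,"dx":-0.3,"dy":1,"dz":0,"ax":0,"ay":0,"az":0},{"claw":-1,"dx":-0.3,"dy":1,"dz":0,"ax":0,"ay":0,"az":0},{"claw":-1,"dx":-0.3,"dy":1,"dz":0,"ax":0,"ay":0,"az":0},{"claw":-1,"dx":-0.3,"dy":1,"dz":0,"ax":0,"ay":0,"az":0}]' >/dev/null
python3 -m crank '[{"claw":-1,"dx":0,"dy":1,"dz":0,"ax":0,"ay":0,"az":0},{"claw":-1,"dx":0,"dy":0.2,"dz":0,"ax":0,"ay":0,"az":0},{"claw":-1,"dx":0,"dy":0,"dz":0,"ax":0,"ay":0,"az":0},{"claw":-1,"dx":0,"dy":0,"dz":0,"ax":0,"ay":0,"az":0},{"claw":-1,"dx":0,"dy":0,"dz":0,"ax":0,"ay":0,"az":0}]' >/dev/null
python3 st.py .5986 .3337 .0905 180
```

```text
t55.18 p [0.5985 0.3336 0.2422] yaw 179.58 tilt 0.05 w 0.0870 g 0.0 F [ 0.8 -1.  -0.4] j7 0.68
units (3cm) left: [-0.    0.01  5.06] az (6deg): -0.07
```

```bash
python3 -m crank '[{"claw":-1,"dx":0,"dy":0,"dz":0.4,"ax":0,"ay":0,"az":0},{"claw":-1,"dx":0,"dy":0,"dz":0.8,"ax":0,"ay":0,"az":0},{"claw":-1,"dx":0,"dy":0,"dz":0.8,"ax":0,"ay":0,"az":0},{"claw":-1,"dx":0,"dy":0,"dz":0.8,"ax":0,"ay":0,"az":0},{"claw":-1,"dx":0,"dy":0,"dz":0.8,"ax":0,"ay":0,"az":0},{"claw":-1,"dx":0,"dy":0,"dz":0.7,"ax":0,"ay":0,"az":0},{"claw":-1,"dx":0,"dy":0,"dz":0.4,"ax":0,"ay":0,"az":0},{"claw":-1,"dx":0,"dy":0,"dz":0,"ax":0,"ay":0,"az":0}]' >/dev/null
python3 -m crank '[{"claw":-1,"dx":0,"dy":0,"dz":0,"ax":0,"ay":0,"az":0},{"claw":-1,"dx":0,"dy":0,"dz":0,"ax":0,"ay":0,"az":0}]' >/dev/null
python3 st.py .5986 .3337 .0905 180
```

```text
t56.02 p [0.5984 0.3354 0.1021] yaw 179.66 tilt 0.10 w 0.0869 g 0.0 F [-0.   0.4  0.4] j7 0.62
units (3cm) left: [-0.01 -0.06  0.39] az (6deg): -0.06
```

```bash
python3 -m crank '[{"claw":-1,"dx":-0.02,"dy":-0.05,"dz":0.37,"ax":0,"ay":0,"az":0},{"claw":-1,"dx":0,"dy":0,"dz":0,"ax":0,"ay":0,"az":0},{"claw":-1,"dx":0,"dy":0,"dz":0,"ax":0,"ay":0,"az":0}]' >/dev/null
python3 st.py .5986 .3337 .0905 180
python3 -m crank '[{"claw":1,"dx":0,"dy":0,"dz":0,"ax":0,"ay":0,"az":0},{"claw":1,"dx":0,"dy":0,"dz":0,"ax":0,"ay":0,"az":0},{"claw":1,"dx":0,"dy":0,"dz":0,"ax":0,"ay":0,"az":0},{"claw":1,"dx":0,"dy":0,"dz":0,"ax":0,"ay":0,"az":0},{"claw":1,"dx":0,"dy":0,"dz":0,"ax":0,"ay":0,"az":0},{"claw":1,"dx":0,"dy":0,"dz":0,"ax":0,"ay":0,"az":0},{"claw":1,"dx":0,"dy":0,"dz":0,"ax":0,"ay":0,"az":0},{"claw":1,"dx":0,"dy":0,"dz":0,"ax":0,"ay":0,"az":0}]' 20 >/dev/null
python3 st.py
python3 -m crank '[{"claw":1,"dx":0,"dy":0,"dz":-0.2,"ax":0,"ay":0,"az":0},{"claw":1,"dx":0,"dy":0,"dz":-0.5,"ax":0,"ay":0,"az":0},{"claw":1,"dx":0,"dy":0,"dz":-0.9,"ax":0,"ay":0,"az":0},{"claw":1,"dx":0,"dy":0,"dz":-0.9,"ax":0,"ay":0,"az":0},{"claw":1,"dx":0,"dy":0,"dz":-0.9,"ax":0,"ay":0,"az":0},{"claw":1,"dx":0,"dy":0,"dz":-0.9,"ax":0,"ay":0,"az":0},{"claw":1,"dx":0,"dy":0,"dz":-0.8,"ax":0,"ay":0,"az":0},{"claw":1,"dx":0,"dy":-0.4,"dz":-0.4,"ax":0,"ay":0,"az":0}]' >/dev/null
python3 st.py .5195 .088 .26 180
```

```text
t56.27 p [0.5984 0.3333 0.0892] yaw 179.67 tilt 0.03 w 0.0868 g 0.0 F [-0.3  0.2  0.6] j7 0.62
units (3cm) left: [-0.01  0.01 -0.04] az (6deg): -0.05
t56.93 p [0.5984 0.3337 0.0896] yaw 179.69 tilt 0.01 w 0.0597 g 20.0 F [-0.4 -0.4  1.4] j7 0.62
t57.60 p [0.5974 0.3247 0.2591] yaw 179.89 tilt 0.27 w 0.0595 g 20.0 F [ 0.4  0.8 -1.7] j7 0.70
units (3cm) left: [ 2.58 -7.89 -0.07] az (6deg): -0.02
```

```bash
python3 -m crank '[{"claw":1,"dx":0.2,"dy":-0.6,"dz":0,"ax":0,"ay":0,"az":0},{"claw":1,"dx":0.3,"dy":-0.9,"dz":0,"ax":0,"ay":0,"az":0},{"claw":1,"dx":0.3,"dy":-0.9,"dz":0,"ax":0,"ay":0,"az":0},{"claw":1,"dx":0.3,"dy":-0.9,"dz":0,"ax":0,"ay":0,"az":0},{"claw":1,"dx":0.3,"dy":-0.9,"dz":0,"ax":0,"ay":0,"az":0},{"claw":1,"dx":0.3,"dy":-0.9,"dz":0,"ax":0,"ay":0,"az":0},{"claw":1,"dx":0.3,"dy":-0.9,"dz":0,"ax":0,"ay":0,"az":0},{"claw":1,"dx":0.3,"dy":-0.9,"dz":0,"ax":0,"ay":0,"az":0}]' >/dev/null
python3 -m crank '[{"claw":1,"dx":0.2,"dy":-0.8,"dz":0,"ax":0,"ay":0,"az":0},{"claw":1,"dx":0,"dy":0,"dz":0,"ax":0,"ay":0,"az":0},{"claw":1,"dx":0,"dy":0,"dz":0,"ax":0,"ay":0,"az":0},{"claw":1,"dx":0,"dy":0,"dz":0,"ax":0,"ay":0,"az":0}]' >/dev/null
python3 st.py .5195 .088 .1006 180
```

```text
t58.60 p [0.5218 0.091  0.2547] yaw 179.66 tilt 0.03 w 0.0598 g 20.0 F [-0.2  0.6 -2.2] j7 1.11
units (3cm) left: [ 0.08 -0.1   5.14] az (6deg): -0.06
```

```bash
python3 -m crank '[{"claw":1,"dx":0.05,"dy":-0.1,"dz":0.4,"ax":0,"ay":0,"az":0},{"claw":1,"dx":0,"dy":0,"dz":0.8,"ax":0,"ay":0,"az":0},{"claw":1,"dx":0,"dy":0,"dz":0.8,"ax":0,"ay":0,"az":0},{"claw":1,"dx":0,"dy":0,"dz":0.8,"ax":0,"ay":0,"az":0},{"claw":1,"dx":0,"dy":0,"dz":0.8,"ax":0,"ay":0,"az":0},{"claw":1,"dx":0,"dy":0,"dz":0.6,"ax":0,"ay":0,"az":0},{"claw":1,"dx":0,"dy":0,"dz":0.3,"ax":0,"ay":0,"az":0},{"claw":1,"dx":0,"dy":0,"dz":0,"ax":0,"ay":0,"az":0}]' >/dev/null
python3 -m crank '[{"claw":1,"dx":0,"dy":0,"dz":0,"ax":0,"ay":0,"az":0},{"claw":1,"dx":0,"dy":0,"dz":0,"ax":0,"ay":0,"az":0},{"claw":1,"dx":0,"dy":0,"dz":0,"ax":0,"ay":0,"az":0}]' >/dev/null
python3 st.py .5195 .088 .1006 180
```

```text
t59.52 p [0.5212 0.0885 0.1207] yaw 179.70 tilt 0.11 w 0.0593 g 20.0 F [ 0.7  0.1 -3.7] j7 1.01
units (3cm) left: [ 0.06 -0.02  0.67] az (6deg): -0.05
```

```bash
python3 -m crank '[{"claw":1,"dx":0.05,"dy":-0.02,"dz":0.25,"ax":0,"ay":0,"az":0},{"claw":1,"dx":0,"dy":0,"dz":0.2,"ax":0,"ay":0,"az":0},{"claw":1,"dx":0,"dy":0,"dz":0.12,"ax":0,"ay":0,"az":0},{"claw":1,"dx":0,"dy":0,"dz":0,"ax":0,"ay":0,"az":0},{"claw":1,"dx":0,"dy":0,"dz":0.06,"ax":0,"ay":0,"az":0},{"claw":1,"dx":0,"dy":0,"dz":0.03,"ax":0,"ay":0,"az":0},{"claw":1,"dx":0,"dy":0,"dz":0,"ax":0,"ay":0,"az":0},{"claw":1,"dx":0,"dy":0,"dz":0,"ax":0,"ay":0,"az":0}]' >/dev/null
python3 st.py .5195 .088 .1006 180
```

```text
t60.18 p [0.5194 0.0877 0.1006] yaw 179.68 tilt 0.05 w 0.0592 g 20.0 F [-4.3 -1.4  6.6] j7 0.99
units (3cm) left: [-0.    0.01 -0.  ] az (6deg): -0.05
```

Release, rise and move clear to the left, then look.

```bash
python3 -m crank '[{"claw":-1,"dx":0,"dy":0,"dz":0,"ax":0,"ay":0,"az":0},{"claw":-1,"dx":0,"dy":0,"dz":0,"ax":0,"ay":0,"az":0},{"claw":-1,"dx":0,"dy":0,"dz":0,"ax":0,"ay":0,"az":0},{"claw":-1,"dx":0,"dy":0,"dz":0,"ax":0,"ay":0,"az":0},{"claw":-1,"dx":0,"dy":0,"dz":0,"ax":0,"ay":0,"az":0},{"claw":-1,"dx":0,"dy":0,"dz":0,"ax":0,"ay":0,"az":0}]' >/dev/null
python3 -m crank '[{"claw":-1,"dx":0,"dy":0,"dz":-0.4,"ax":0,"ay":0,"az":0},{"claw":-1,"dx":0,"dy":0,"dz":-0.9,"ax":0,"ay":0,"az":0},{"claw":-1,"dx":0,"dy":0,"dz":-0.9,"ax":0,"ay":0,"az":0},{"claw":-1,"dx":0,"dy":0,"dz":-0.9,"ax":0,"ay":0,"az":0},{"claw":-1,"dx":0,"dy":0,"dz":-0.9,"ax":0,"ay":0,"az":0},{"claw":-1,"dx":0,"dy":0,"dz":-0.9,"ax":0,"ay":0,"az":0},{"claw":-1,"dx":0,"dy":0.8,"dz":0,"ax":0,"ay":0,"az":0},{"claw":-1,"dx":0,"dy":1,"dz":0,"ax":0,"ay":0,"az":0}]' >/dev/null
python3 -m crank '[{"claw":-1,"dx":0,"dy":1,"dz":0,"ax":0,"ay":0,"az":0},{"claw":-1,"dx":0,"dy":1,"dz":0,"ax":0,"ay":0,"az":0},{"claw":-1,"dx":0,"dy":1,"dz":0,"ax":0,"ay":0,"az":0},{"claw":-1,"dx":0,"dy":1,"dz":0,"ax":0,"ay":0,"az":0},{"claw":-1,"dx":0,"dy":1,"dz":0,"ax":0,"ay":0,"az":0},{"claw":-1,"dx":0,"dy":1,"dz":0,"ax":0,"ay":0,"az":0},{"claw":-1,"dx":0,"dy":0.8,"dz":0,"ax":0,"ay":0,"az":0},{"claw":-1,"dx":0,"dy":0,"dz":0,"ax":0,"ay":0,"az":0}]' >/dev/null
python3 -m crank '[{"claw":-1,"dx":0,"dy":0,"dz":0,"ax":0,"ay":0,"az":0},{"claw":-1,"dx":0,"dy":0,"dz":0,"ax":0,"ay":0,"az":0},{"claw":-1,"dx":0,"dy":0,"dz":0,"ax":0,"ay":0,"az":0}]' >/dev/null
python3 st.py; python3 m.py top
python3 - <<'E'
import pickle,cv2
from h import *
c=pickle.load(open("top_last.pkl","rb"));d=pickle.load(open("d0.pkl","rb"))["top"]
for n,x in(("start",d),("now",c)):
    for k,hr,roi,z,rad,s in(("bowl",(95,120),(255,90,345,170),.075,.085,90),("lid",(60,85),(185,225,235,262),.136,.03,80),("cap",(5,16),(236,230,275,262),.135,.028,180)):
        print(n,k,circ(cast(x,hullpts(blob(x,hr,roi,s=s)),z),rad)[0].round(4))
a=np.vstack([x["color"][185:325,180:440] for x in(d,c)]);cv2.imwrite("pics/fin.png",cv2.resize(a,None,fx=2.1,fy=2.1,interpolation=cv2.INTER_CUBIC)[:,:,::-1])
E
```

```text
t62.27 p [0.5211 0.3442 0.2471] yaw 179.59 tilt 0.05 w 0.0871 g 0.0 F [0.5 0.6 0.1] j7 0.60
top red [280 233  31  34 324] [ 0.5213 -0.1136] 0.0006
top trivet [ 352  237   70   50 1158] [ 0.4742 -0.3375] 0.0011
start bowl [ 0.8034 -0.1068]
start lid [0.5178 0.083 ]
start cap [ 0.5196 -0.0193]
now bowl [ 0.8035 -0.1068]
now lid [0.5175 0.0826]
now cap [ 0.5161 -0.0121]
```

View pics/fin.png

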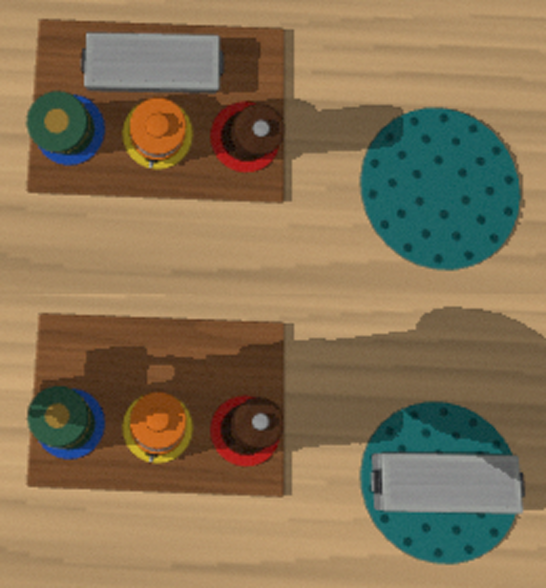

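The lower half of the picture shows the three back on their own coasters at their starting pixel positions. The bowl has not moved, and the tin lies on the trivet.

```bash
python3 -c "
from bench import r
print(r.close_job())"
```

```text
the job is handed in; nothing more can be done
None
```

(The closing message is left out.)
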